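# Empty a small ball-mill drum and close its hatch

### The arm

A 7-joint arm with a two-finger parallel gripper is mounted at the origin on a cart in front of the work surface, level with it; the furniture and walls round the work are solid. World frame = base frame: x ahead of the robot, y to its left, z up, the work surface at z = 0. Lengths are in m, angles in rad, forces in N, time in s.
With the tool pointing down it reaches from about 0.425 to 0.875 m from the base axis. Payload 4.7 kg.
Tool frame: the origin (TCP) lies on the centre line of the jaws, within the pads' length; the fingertips stand ahead of it and the grasp point (between the pads) lies 2 mm behind it (nose_length is the z of the fingertips in the tool frame, in m); z points along the fingers, y is the line along which they close (so a half turn about z gives the same grasp; the last joint's range is limited). The gripper opens to 87 mm and grips with 3 to 60 N. Pads are 19 mm wide; open, the fingers measure 117 mm over their backs; the gripper's body (75 mm by 190 mm) begins 51 mm behind the grasp point.
Start: joints at [1.18, 0.321, -0.07, 1.45, 0.023, 1.371, -0.057], TCP at [0.256, -0.597, 0.212] pointing down, gripper open.
Joint ranges: [-2.86, 2.86], [-0.3, 2.09], [-1.38, 1.24], [0.06, 2.45], [-1.56, 4.7], [0.09, 2.05], [-2.69, 2.69]. Speed limits (rad/s): [2.57, 2.57, 3.14, 3.14, 3.14, 3.14, 3.14].

### API

Orientations are given as a rotation vector (axis times angle).
In Python, from bench import * gives the robot as it stands.
- The arm moves only by the tool send_rows, never from a script. Its arguments are lists of equal length, an entry for each row: "xyz": the shift along the tool's x, y, z in mm, a list of three; "dr": the turn, a rotation vector about the tool's x, y, z in rad, a list of three. A call has exactly 10 rows; each row is the pose to reach, as a shift and turn from the pose commanded when the call began, along the tool's axes at that moment; what a row does not reach only later rows make up. A row lasts 1/12 s, in which the tool goes at most 41.7 mm and 7.16 degrees, less where a joint would pass 70% of its speed; a pose out of reach is approached as far as the arm can. A call with a gripper value outside its range is refused whole. "jaw" is the finger opening in mm, from 0 to 87, set as the call begins (left out, the last holds). The fingers move at their own pace and stop on an object; "grip_force" is the grip in N (left out, the last holds). Time passes only in rows, so rows that repeat a pose let the fingers close, or fill a call up. It gives the time, the measured TCP pose, the force, the opening and the grip force at its end, in the units of the state.
- get_state(): the state, without advancing time (a new reading comes with each control period).
- get_image(name): name is "side" or "top"; returns the picture (420x560x3 uint8, red, green, blue); there is no depth.
- calibration(name): a dict with "vfov" (degrees; the focal length in pixels is half the picture's height over the tangent of half this angle, whatever the lens; pixels are square), "cx", "cy" (the principal point, pixels), "k1" (the pictures are not rectified: a ray, as slopes to the right and down, at radius r is drawn at 1 + k1 r^2 times it, then the intrinsics apply), "rvec" (rotation vector, rad) and "tvec" (3), from world to camera coordinates, as OpenCV has them. Camera axes: x right, y down, z forward; pixel columns grow to the right and rows downward; lengths in m; the calibration is good to about 2 mm. A picture is of the moment at which its call begins. calibration takes no time and is no camera call.
- close_job(): hands the job in; it is judged then, once.
The state is a dict: "time": time; "joint_positions": joint angles; "qd": joint speeds; "joint_torque": joint torques, N m; "position": TCP position; "tool_rot": TCP orientation; "ft_force": force on the tool from outside, world axes, zero at the start; "torque": the same for the moment, N m; "grip_width": opening from 0.0 (shut) to 1.0 (fully open); "grip_force": force on a finger pad.
Only numpy, scipy, OpenCV 4.12 (cv2) and the standard library are available. Lean on these libraries where they do the work, as an engineer would, in place of code of your own. Each camera call takes 0.05 s, during which the arm holds its last target. There are 200 camera calls.

### The job

Empty the bench ball mill and close it: turn the drum by its red crank until the open port faces straight down and all four steel balls have dropped into the pan, then crank it back until the port faces straight up. Then fit the orange hatch cover: holding it leaning at about 30 degrees with its steel lip lowest, hook the lip under the keeper on the crank side of the port, and pivot the cover down until it lies flat and the spring latch snaps over its other end. Let go, and leave the beakers and vials standing where they are.

Things in the scene. Friction and masses are not known exactly. Their poses are not given: they have to be found in the camera images.
- mill: Fixed stand of the bench ball mill: grey base 250 x 216 mm with a steel pan and two blue posts at the drum's ends. Origin: underside, below the drum's middle; z up, y along the axle towards the crank, x across it (roughly away from the robot). The axle lies 140 mm above the origin. Posts at y = +-90 mm, 40 mm wide, bearing tops at z = 160 mm.
- drum (a joint): Angle of the grey octagonal drum (116 mm long, 127 mm across), rad: 0 (hard stop) = port straight up, 3.14 (hard stop) = straight down. Growing angle turns about the mill's +y: the port goes from up over the +x side to down, the crank from the -x side over the top to the +x side. Friction (0.22 N m, about 5 N at the crank) holds it where it is left. The balls roll out as the port comes round to the bottom.
- crank_mid (a point): Middle of the red crank grip: a level round sleeve 15 mm across, 64 mm long, parallel to mill y, free to turn on its pin. It circles the axle at 50 mm radius at mill y = 143 mm: mill x = -50 mm * cos(drum), z = 140 mm + 50 mm * sin(drum). Pinch it from above across mill x; its free end is at +y. Use the position only, its axes spin.
- port_seat (a point): Centre of the flat black seat round the port, 66 mm from the axle, turning with the drum. z points out of the port (up at drum = 0), y along the axle towards crank and keeper. The closed cover's origin lies here, axes parallel. Seat 62 (x) x 116 (y) mm, opening 51 x 100 mm.
- keeper_mouth (a point): Mouth of the steel keeper at the port's crank end; 67 mm in y, 2 mm in z from port_seat, same axes. A 4 mm round edge along x overhangs it, underside 2.5 mm above it. Behind (+y): pocket ending at a wall 7 mm on, cheeks 48 mm apart, open down to 14 mm below this point. The seat's outer edge, on which the leaning lip rests, is 9 mm to -y. Lip play in height: 1.5 mm flat, about 4 mm at 30 degrees.
- latch (a joint): Travel of the spring latch at the port's other end, m: 0 = home, up to 0.010 pushed outward along -y. Its stem stands 59 mm to -y of port_seat; a nose on it reaches 5 mm over the closed cover's end, 7 mm above the seat, with a ramp from nose to stem above it; red thumb tab 29 mm above the seat. The cover's end pushed down the ramp (about 5 to 15 N) moves it aside; it snaps back over the flat cover.
- cover: Orange hatch cover, about 90 g: plate 60 (x) x 108 (y) x 5 mm, y from -56 to +52 mm of the origin, and a steel lip 3 mm thick, flush with the underside, going on to y = +72 mm (44 mm wide, the last 8 mm 38 mm wide). Origin in the underside, z out of the top, +y towards the lip. Lies flat on the table at the start, grip up.
- cover_grip (a point): Grasp point on the cover's upright orange grip rib: 25 mm above the underside, y = -20 mm. The rib is 10 mm thick (across x), 50 mm long (y from -45 to +5 mm), and its top is 38 mm above the underside. Axes parallel to the cover's.
- cover_lip (a point): Middle of the lip's tip: y = +72 mm, 1.5 mm above the cover's underside. Axes parallel to the cover's.
- pan_floor (a point): Centre of the steel pan's floor under the drum, 11 mm above the table and 20 mm to +x of the mill's origin, axes parallel to the mill's. Inside the pan is 219 mm (x) by 154 mm (y), its walls rise 33 mm above this point.
- beaker_a: Bystander: small clear plastic beaker with a yellow band, 70 mm wide, 86 mm high. Origin: centre of its underside.
- beaker_b: Bystander: small clear plastic beaker, 70 mm wide, 86 mm high. Origin: centre of its underside.
- vial_blue: Bystander: white sample vial with a blue cap, 26 mm across, 60 mm high. Origin: centre of its underside.
- vial_black: Bystander: white sample vial with a black cap, 26 mm across, 60 mm high. Origin: centre of its underside.
- ball_0_center (a point): Centre of a steel grinding ball, 18 mm across. In the drum at the start.
- ball_1_center (a point): Centre of a steel grinding ball, 18 mm across. In the drum at the start.
- ball_2_center (a point): Centre of a steel grinding ball, 18 mm across. In the drum at the start.
- ball_3_center (a point): Centre of a steel grinding ball, 18 mm across. In the drum at the start.

How it is judged:
On the way, in this order (a step that is already met when the one before it is completed fails the run):
1. The port faces down (drum within 0.3 rad of 3.14) and all four balls lie in the pan (z of ball_0_center in the frame of pan_floor between 0.0075 and 0.04 m and horizontal distance between each of ball_0_center, ball_1_center, ball_2_center, ball_3_center and pan_floor below 0.135 m and z of ball_1_center in the frame of pan_floor between 0.0075 and 0.04 m and z of ball_2_center in the frame of pan_floor between 0.0075 and 0.04 m and z of ball_3_center in the frame of pan_floor between 0.0075 and 0.04 m and value of joint drum above 2.84 rad), for 0.2 s.
2. The port faces up again (drum below 0.12 rad) (value of joint drum below 0.12 rad), for 0.2 s.
3. The cover's lip is hooked under the keeper while the cover leans at more than 15 degrees to the seat (y of cover_lip in the frame of keeper_mouth between 0.0005 and 0.009 m and z of cover_lip in the frame of keeper_mouth between -0.014 and 0.001 m and x of cover_lip in the frame of keeper_mouth between -0.008 and 0.008 m and angle between the z axis of cover and the z axis of port_seat, either way round above 0.26 rad), for 0.05 s.
At the end, for the whole second after the job is handed in: The port faces up (drum below 0.12 rad), the cover lies flat on the seat (origin within 4 mm in x, 5 mm in y and 3 mm in z of port_seat, tilted less than 0.05 rad to it), at rest, with the latch sprung home over it (joint below 2 mm), and all four balls are in the pan (z of ball_0_center in the frame of pan_floor between 0.0075 and 0.04 m and horizontal distance between each of ball_0_center, ball_1_center, ball_2_center, ball_3_center and pan_floor below 0.135 m and z of ball_1_center in the frame of pan_floor between 0.0075 and 0.04 m and z of ball_2_center in the frame of pan_floor between 0.0075 and 0.04 m and z of ball_3_center in the frame of pan_floor between 0.0075 and 0.04 m and value of joint drum below 0.12 rad and x of cover in the frame of port_seat between -0.004 and 0.004 m and y of cover in the frame of port_seat between -0.005 and 0.005 m and z of cover in the frame of port_seat between -0.003 and 0.003 m and angle between the z axis of cover and the z axis of port_seat, either way round below 0.05 rad and value of joint latch below 0.002 m and linear speed of cover below 0.02 m/s); the robot touches nothing.
It fails at once if A beaker or vial is moved more than 40 mm or tipped over (distance of any of beaker_a, beaker_b, vial_blue, vial_black from where it was at the start of the episode above 0.04 m or angle between any of beaker_a, beaker_b, vial_blue, vial_black's own z axis and vertical above 0.6 rad).
It also fails if it takes over 58 s, if anything falls off the work surface, if the arm or the gripper's body presses on something with over 40 N, if the wrist force passes 120 N, or if a joint passes its speed limit or range.

## Working session

There is one attempt and no reset: what is moved stays moved. The work goes in short steps, Python scripts to look and compute and a tool call to move; the robot and the scene stay as the last step left them, time stands still between calls to the robot, and variables do not carry over. Pictures are saved under pics/ and viewed, at most 10 in all, crops included, and the job is handed in when it is done.

Besides the shell and the picture viewer there is one more tool, called after "Emit:" as name(argument=value, ...) on one line, values as JSON. send_rows: Moves the arm, as the interface text tells. Its arguments: {"type":"object","properties":{"xyz":{"type":"array"},"dr":{"type":"array"},"jaw":{"type":"number"},"grip_force":{"type":"number"}},"required":["xyz","dr"]}

```bash
ls; mkdir -p pics
python3 - <<'E'
from bench import *
import cv2
s=get_state(); print(s)
for n in("side","top"):
    c=calibration(n); print(n,c)
    cv2.imwrite(f"pics/{n}0.png",get_image(n)[:,:,::-1])
E
```

```text
pics
{'time': 0.0, 'joint_positions': array([ 1.18013054,  0.32181437, -0.07007287,  1.45166923,  0.02260727,
        1.37078601, -0.05691378]), 'qd': array([-8.32592083e-06, -2.92892221e-05, -1.04602829e-04, -5.57034527e-04,
        6.57134397e-04,  5.20135848e-05,  1.06374444e-03]), 'joint_torque': array([-4.76111964e-04, -4.91282523e+01, -4.04182160e-01, -3.12532461e+01,
       -6.39740657e-02,  4.36851103e-02,  1.84841238e-04]), 'position': array([ 0.2556925 , -0.59697855,  0.21066994]), 'tool_rot': array([-3.07568224e+00, -6.31116539e-01,  7.62480760e-04]), 'ft_force': array([ 0.31172297, -0.11999834,  0.0974201 ]), 'torque': array([0.01964802, 0.00271795, 0.00982144]), 'grip_force': 0.0, 'grip_width': 1.0000918550661426}
side {'vfov': 55.88003096472483, 'cx': 280.0605054119069, 'cy': 210.08481894428843, 'k1': -0.017594611033889155, 'rvec': array([ 0.15840957, -2.91458453,  1.06069805]), 'tvec': array([0.61997021, 0.02698925, 1.0022651 ])}
top {'vfov': 43.35352469828867, 'cx': 276.8337363517973, 'cy': 210.2342825230372, 'k1': -0.09667532453736136, 'rvec': array([ 2.13779671, -2.08994985,  0.21704121]), 'tvec': array([0.12750184, 0.59288809, 1.01193331])}
```

View pics/side0.png

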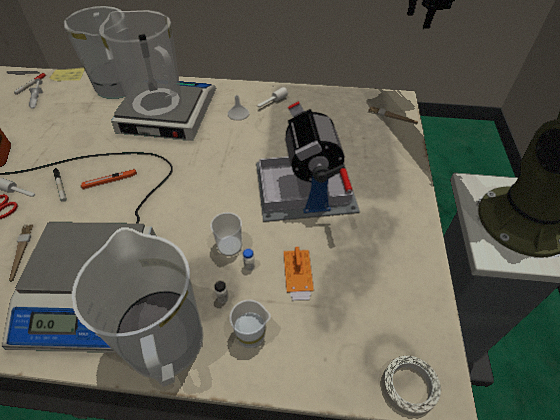

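View pics/top0.png

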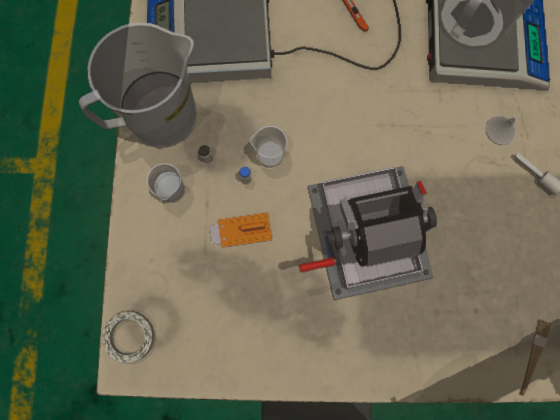

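The side view shows the mill at about (310,160), its crank at (346,180) and the cover at (298,272). In the top view the mill is at (372,230), the crank at (317,266), and the cover at (245,230) with its lip to the left (+y).

```bash
cat > h.py <<'E'
import numpy as np, cv2
from scipy.spatial.transform import Rotation as R
from bench import *
CAL={n:calibration(n) for n in("side","top")}
def K(c):
    f=210/np.tan(np.radians(c["vfov"])/2); return np.array([[f,0,c["cx"]],[0,f,c["cy"]],[0,0,1.]])
def ray(n,uv):
    c=CAL[n]; p=cv2.undistortPoints(np.array(uv,float).reshape(-1,1,2),K(c),np.array([c["k1"],0,0,0])).reshape(-1,2)
    M=R.from_rotvec(c["rvec"]).as_matrix(); d=np.c_[p,np.ones(len(p))]@M
    return -M.T@c["tvec"], d/np.linalg.norm(d,axis=1)[:,None]
def onz(n,uv,z):
    o,d=ray(n,uv); return o+d*((z-o[2])/d[:,2])[:,None]
def tri(a,b):  # side uv, top uv
    A=np.zeros((3,3));v=np.zeros(3);ds=[]
    for n,uv in(("side",a),("top",b)):
        o,d=ray(n,[uv]);P=np.eye(3)-np.outer(d[0],d[0]);A+=P;v+=P@o;ds.append((o,P))
    x=np.linalg.solve(A,v); return x,[round(1e3*np.linalg.norm(P@(x-o)),1) for o,P in ds]
def proj(n,X):
    c=CAL[n]; return cv2.projectPoints(np.array(X,float).reshape(-1,1,3),c["rvec"],c["tvec"],K(c),np.array([c["k1"],0,0,0,0]))[0].reshape(-1,2)
def blobs(im,lo,hi,amin=15):
    h=cv2.cvtColor(im,cv2.COLOR_RGB2HSV)
    m=cv2.inRange(h,lo,hi)
    if lo[0]==0 and hi[0]<8: m|=cv2.inRange(h,(172,lo[1],lo[2]),(180,255,255))
    cs,_=cv2.findContours(m,cv2.RETR_EXTERNAL,cv2.CHAIN_APPROX_NONE)
    return m,[c for c in cs if cv2.contourArea(c)>amin]
E
python3 - <<'E'
from h import *
np.set_printoptions(precision=4,suppress=True)
I={n:cv2.imread(f"pics/{n}0.png")[:,:,::-1].copy() for n in CAL}
for n in I:
    for nm,lo,hi in(("red",(0,170,90),(5,255,255)),("orange",(8,170,90),(22,255,255))):
        m,cs=blobs(I[n],lo,hi)
        for c in cs:
            r=cv2.minAreaRect(c); print(n,nm,cv2.contourArea(c),r); 
            if nm=="orange" and n=="top" : print(onz("top",cv2.boxPoints(r),.005))
co=onz("top",[(308,186),(403,168),(433,277),(335,299)],.008);print(co,co.mean(0),np.linalg.norm(np.diff(co,axis=0),axis=1))
for k in((500,330,330,230),):pass
a=cv2.resize(I["top"][150:310,200:450],None,fx=3,fy=3,interpolation=cv2.INTER_CUBIC)[:,:,::-1];cv2.imwrite("pics/t1.png",a)
a=cv2.resize(I["side"][90:310,240:370],None,fx=2.7,fy=2.7,interpolation=cv2.INTER_CUBIC)[:,:,::-1];b=np.zeros((600,600,3),np.uint8);b[:a.shape[0],:a.shape[1]]=a;cv2.imwrite("pics/s1.png",b[:,:360])
E
```

```text
side red 54.5 ((8.0, 205.0), (22.0, 16.0), 90.0)
side red 96.5 ((345.3000183105469, 178.89999389648438), (22.768402099609375, 5.692100524902344), 71.56505584716797)
side orange 976.5 ((297.71038818359375, 269.0241394042969), (44.18020248413086, 26.159326553344727), 85.2363510131836)
side orange 48.5 ((109.80206298828125, 177.2648162841797), (4.196715354919434, 49.989192962646484), 74.93151092529297)
top red 197.0 ((316.7780456542969, 264.2975769042969), (7.1938323974609375, 34.36277770996094), 77.90524291992188)
top red 34.0 ((421.3000793457031, 187.10000610351562), (13.86362075805664, 3.130495071411133), 63.43495178222656)
top orange 1279.0 ((244.649658203125, 229.38523864746094), (27.184776306152344, 49.89982223510742), 81.57302856445312)
[[0.5781 0.266  0.005 ]
 [0.5964 0.1612 0.005 ]
 [0.5386 0.1512 0.005 ]
 [0.5206 0.255  0.005 ]]
top orange 115.0 ((356.1029357910156, 14.338239669799805), (37.04369354248047, 7.031442165374756), 59.03623962402344)
[[ 1.1142 -0.0061  0.005 ]
 [ 1.1246 -0.0206  0.005 ]
 [ 1.0407 -0.0641  0.005 ]
 [ 1.0306 -0.0497  0.005 ]]
[[ 0.6556  0.0751  0.008 ]
 [ 0.7012 -0.1322  0.008 ]
 [ 0.4651 -0.19    0.008 ]
 [ 0.416   0.0165  0.008 ]] [ 0.5595 -0.0577  0.008 ] [0.2123 0.243  0.2123]
```

View pics/t1.png

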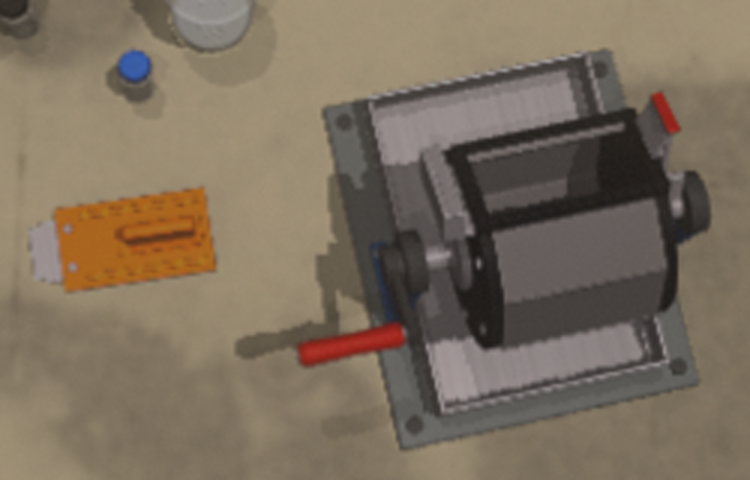

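View pics/s1.png

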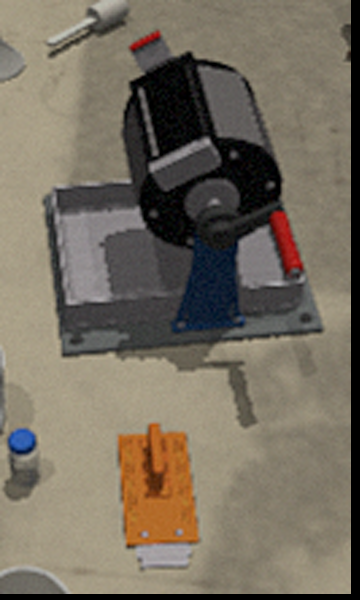

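The crops show the port tilted toward +x and the crank sleeve from (300,267) at its free end to (335,261) at its inner end in the top view. Next I'll compute the poses.

```bash
cat >> h.py <<'E'
def T(p,rm): 
    m=np.eye(4);m[:3,:3]=rm;m[:3,3]=p;return m
def down(yaw):  # tool z down, tool y along world angle yaw
    y=np.array([np.cos(yaw),np.sin(yaw),0]);z=np.array([0,0,-1.]);return np.c_[np.cross(y,z),y,z]
def step(p,rm,frm=None):
    if frm is None:
        s=get_state();frm=T(s["position"],R.from_rotvec(s["tool_rot"]).as_matrix())
    d=np.linalg.inv(frm)@T(p,rm); return np.round(d[:3,3]*1e3,1),np.round(R.from_matrix(d[:3,:3]).as_rotvec(),4)
E
python3 - <<'E'
from h import *
import bench
np.set_printoptions(precision=4,suppress=True)
print([k for k in dir(bench) if k[0]!='_'], getattr(bench,"nose_length",None))
for a,b in(((343.3,168.5),(334.7,261.3)),((348.9,190),(300,267.3)),((346,179.3),(317.3,264.3))): print(tri(a,b))
for p in("crank",): pass
c=onz("top",[(307.7,185.3),(403.3,166.7),(433,277.3),(334,299.7)],.005); print(c.mean(0))
print("tab", tri((240+146/2.7,90+40/2.7),(200+664/3,150+112/3)))
print("vial/beaker",onz("top",[(245,174),(204,153),(270,147),(166,183)],.06))
q=onz("top",[(200+56/3,150+209/3),(200+204/3,150+188/3),(200+215/3,150+269/3),(200+66/3,150+292/3)],.005);print(q,q.mean(0))
print(onz("top",[(200+120/3,150+232/3),(200+197/3,150+222/3)],.038))
print(step((.47,-.25,.30),down(-.2)),step((.478,.07,.30),down(.23)))
E
```

```text
['MotionError', 'calibration', 'close_job', 'get_image', 'get_state', 'nose_length'] 0.017
(array([0.4772, 0.0346, 0.1657]), [np.float64(0.4), np.float64(0.4)])
(array([0.465 , 0.0968, 0.1632]), [np.float64(0.0), np.float64(0.0)])
(array([0.4712, 0.0658, 0.1637]), [np.float64(0.1), np.float64(0.1)])
[ 0.5606 -0.0577  0.005 ]
tab (array([ 0.6025, -0.1106,  0.2235]), [np.float64(0.2), np.float64(0.2)])
vial/beaker [[0.6647 0.2082 0.06  ]
 [0.7082 0.2953 0.06  ]
 [0.7243 0.1581 0.06  ]
 [0.6421 0.3706 0.06  ]]
[[0.578  0.2645 0.005 ]
 [0.5956 0.1597 0.005 ]
 [0.5376 0.1505 0.005 ]
 [0.5188 0.2548 0.005 ]] [0.5575 0.2074 0.005 ]
[[0.5568 0.216  0.038 ]
 [0.565  0.1633 0.038 ]]
(array([ 333.6, -234.7,  -88.8]), array([-0.0016, -0.0007, -0.966 ])) (array([ 467. , -525.7,  -88.4]), array([-0.0015, -0.0011, -1.396 ]))
```

Emit:
send_rows(xyz=[[30,-20,-30],[65,-45,-60],[100,-70,-88],[140,-95,-88],[175,-120,-88],[210,-145,-88],[240,-170,-88],[275,-195,-88],[305,-215,-88],[333,-235,-88]], dr=[[0,0,-0.09],[0,0,-0.19],[0,0,-0.29],[0,0,-0.38],[0,0,-0.48],[0,0,-0.58],[0,0,-0.68],[0,0,-0.77],[0,0,-0.87],[0,0,-0.966]], jaw=50, grip_force=30)

```text
time: 0.93
position: [0.4614, -0.2623, 0.2996]
tool_rot: [2.427, 1.994, -0.001]
ft_force: [0.6, -0.3, 0.2]
grip_width: 0.572
grip_force: 0.0
```

Run:
```python
from h import *
print(get_state()["position"],get_state()["grip_width"])
print(step((.4696,.0707,.29),down(.234)),step((.4696,.0707,.162),down(.234)))
```

```text
[ 0.4614004  -0.2622779   0.29959758] 0.571937633403024
(array([328.2, -56.6,   9.5]), array([-3.000e-04,  3.000e-04, -4.293e-01])) (array([328.3, -56.6, 137.5]), array([-3.000e-04,  3.000e-04, -4.293e-01]))
```

Emit:
send_rows(xyz=[[35,-7,0],[70,-14,0],[105,-21,0],[140,-28,0],[175,-36,2],[210,-43,4],[245,-50,6],[280,-57,8],[314,-64,10],[314,-64,10]], dr=[[0,0,-0.05],[0,0,-0.1],[0,0,-0.15],[0,0,-0.2],[0,0,-0.25],[0,0,-0.3],[0,0,-0.35],[0,0,-0.4],[0,0,-0.434],[0,0,-0.434]])

```text
time: 1.77
position: [0.4594, 0.0647, 0.2896]
tool_rot: [-1.93, -2.477, -0.003]
ft_force: [-0.1, 0.7, 0.7]
grip_width: 0.576
grip_force: 0.0
```

Run:
```python
from h import *
I={n:get_image(n) for n in("side","top")}
s=get_state();print(s["position"],s["qd"].max())
print(step((.4696,.0707,.162),down(.234)))
for n in I:
    m,cs=blobs(I[n],(0,170,90),(5,255,255)); print(n,[cv2.minAreaRect(c)[0] for c in cs])
a=np.vstack([I["side"][60:240,200:420][:, :],I["top"][140:320,240:460]]);cv2.imwrite("pics/a2.png",cv2.resize(a,None,fx=1.66,fy=1.66)[:,:,::-1])
```

```text
[0.46021374 0.0575369  0.28950791] 0.054600403746110124
(array([ 10.7,  12.3, 127.5]), array([-0.0005,  0.0008,  0.0035]))
side [(8.0, 205.5), (347.46551513671875, 185.413818359375), (344.0094299316406, 174.2830047607422)]
top [(305.5, 266.5)]
```

View pics/a2.png

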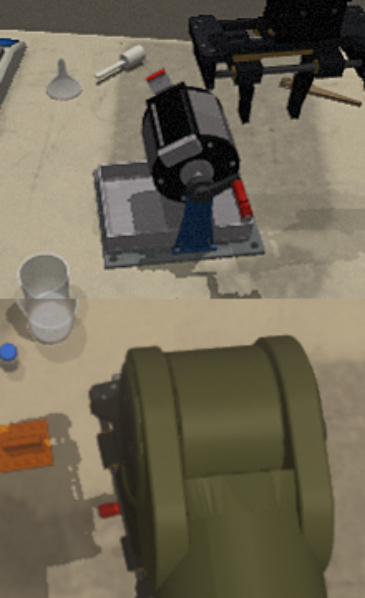

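The gripper is settled above the crank, which is still in view at side (346,180). I'll descend onto it.

Emit:
send_rows(xyz=[[6,6,5],[11,12,15],[11,12,35],[11,12,55],[11,12,75],[11,12,95],[11,12,112],[11,12,122],[11,12,127],[11,12,127]], dr=[[0,0,0],[0,0,0],[0,0,0],[0,0,0],[0,0,0],[0,0,0],[0,0,0],[0,0,0],[0,0,0],[0,0,0]])

```text
time: 2.7
position: [0.4692, 0.0694, 0.1614]
tool_rot: [-1.947, -2.463, 0.002]
ft_force: [-0.1, -1.0, -0.0]
grip_width: 0.576
grip_force: 0.0
```

Run:
```python
from h import *
I=get_image("side")
s=get_state();print(s["position"],s["ft_force"],step((.4696,.0707,.162),down(.234)))
cv2.imwrite("pics/a3.png",cv2.resize(I[70:240,220:420],None,fx=2,fy=2,interpolation=cv2.INTER_CUBIC)[:,:,::-1])
```

```text
[0.46985816 0.06957548 0.16251422] [ 1.14304743  0.86047318 -0.05849064] (array([1.2, 0. , 0.5]), array([-0.0005, -0.0006, -0.0006]))
```

View pics/a3.png

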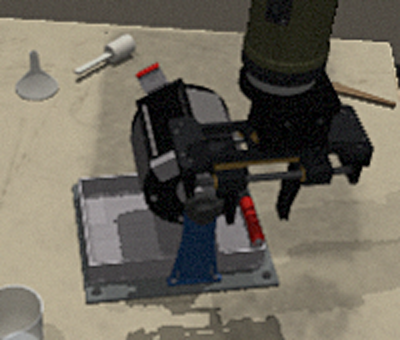

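The fingers straddle the red sleeve near crop (250,215), so I'll close on it.

Emit:
send_rows(xyz=[[0,0,0],[0,0,0],[0,0,0],[0,0,0],[0,0,0],[0,0,0],[0,0,0],[0,0,0],[0,0,0],[0,0,0]], dr=[[0,0,0],[0,0,0],[0,0,0],[0,0,0],[0,0,0],[0,0,0],[0,0,0],[0,0,0],[0,0,0],[0,0,0]], jaw=8, grip_force=30)

```text
time: 3.58
position: [0.4698, 0.0697, 0.1627]
tool_rot: [1.947, 2.466, -0.0]
ft_force: [-0.1, -0.4, -0.5]
grip_width: 0.094
grip_force: 0.0
```

Run:
```python
from h import *
s=get_state();print(s["position"],s["ft_force"],s["grip_width"],s["grip_force"])
# arc in tool frame: tool y = mill x, tool z = -z ; assumed start angle .49
for d0 in(.47,.51):
  print([tuple(np.round([50*(np.cos(d0)-np.cos(d)),-50*(np.sin(d)-np.sin(d0))],1)) for d in np.linspace(d0,3.1,31)[1:]])
```

```text
[0.46976063 0.06970873 0.16270567] [-0.09355889 -0.40373822 -0.45481658] 0.09353559036653926 0.0
[(np.float64(2.2), np.float64(-3.8)), (np.float64(4.6), np.float64(-7.4)), (np.float64(7.4), np.float64(-10.8)), (np.float64(10.5), np.float64(-13.9)), (np.float64(13.8), np.float64(-16.8)), (np.float64(17.4), np.float64(-19.3)), (np.float64(21.2), np.float64(-21.5)), (np.float64(25.1), np.float64(-23.4)), (np.float64(29.2), np.float64(-24.9)), (np.float64(33.5), np.float64(-26.1)), (np.float64(37.8), np.float64(-26.9)), (np.float64(42.1), np.float64(-27.3)), (np.float64(46.5), np.float64(-27.3)), (np.float64(50.9), np.float64(-27.0)), (np.float64(55.2), np.float64(-26.2)), (np.float64(59.4), np.float64(-25.1)), (np.float64(63.6), np.float64(-23.6)), (np.float64(67.5), np.float64(-21.8)), (np.float64(71.3), np.float64(-19.6)), (np.float64(74.9), np.float64(-17.1)), (np.float64(78.3), np.float64(-14.3)), (np.float64(81.4), np.float64(-11.2)), (np.float64(84.2), np.float64(-7.8)), (np.float64(86.7), np.float64(-4.2)), (np.float64(88.9), np.float64(-0.4)), (np.float64(90.8), np.float64(3.5))
[... 606 characters left out ...]
4(-25.6)), (np.float64(46.7), np.float64(-25.5)), (np.float64(51.0), np.float64(-25.0)), (np.float64(55.2), np.float64(-24.2)), (np.float64(59.4), np.float64(-23.0)), (np.float64(63.4), np.float64(-21.5)), (np.float64(67.3), np.float64(-19.6)), (np.float64(71.0), np.float64(-17.4)), (np.float64(74.5), np.float64(-14.9)), (np.float64(77.8), np.float64(-12.1)), (np.float64(80.8), np.float64(-9.0)), (np.float64(83.6), np.float64(-5.7)), (np.float64(86.0), np.float64(-2.1)), (np.float64(88.1), np.float64(1.6)), (np.float64(89.9), np.float64(5.5)), (np.float64(91.4), np.float64(9.6)), (np.float64(92.5), np.float64(13.8)), (np.float64(93.2), np.float64(18.0)), (np.float64(93.6), np.float64(22.3))]
```

The jaws closed to 8 mm with no force, so the grasp missed. I'll take a look.

Run:
```python
from h import *
I=get_image("side");J=get_image("top")
a=np.hstack([I[100:240,260:400],J[180:320,240:380]])
cv2.imwrite("pics/a4.png",cv2.resize(a,None,fx=2.8,fy=2.8,interpolation=cv2.INTER_CUBIC)[:,:,::-1])
s=get_state();p=s["position"];print(p,proj("side",[p,p-[0,0,.017]]),proj("top",[p]))
for n,im in(("side",I),("top",J)):
    m,cs=blobs(im,(0,170,90),(5,255,255)); print(n,[cv2.minAreaRect(c) for c in cs])
```

```text
[0.46973899 0.06970726 0.16267898] [[346.65940807 180.96962677]
 [345.66652715 186.32266856]] [[315.08510241 265.0263439 ]]
side [((8.0, 205.5), (23.0, 16.0), 90.0)]
top [((421.3000793457031, 187.10000610351562), (13.86362075805664, 3.130495071411133), 63.43495178222656)]
```

View pics/a4.png

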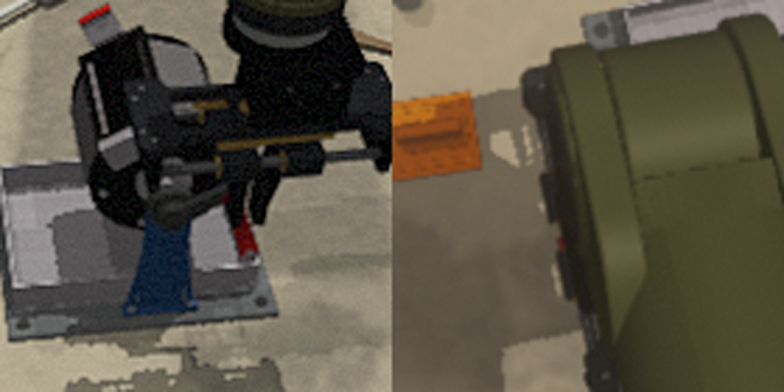

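Run:
```python
from h import *
np.set_printoptions(precision=1,suppress=True)
s=get_state();p=s["position"];rm=R.from_rotvec(s["tool_rot"]).as_matrix();print(rm,s["grip_width"],s["ft_force"])
for w in(25,40,4,18): print(w,[proj("side",p+rm@[x/1e3,sg*w/1e3,.017])[0] for sg in(-1,1) for x in(-9.5,9.5)])
I=get_image("side")
m,cs=blobs(I,(0,120,50),(7,255,255)); 
for c in cs:
  if 300<c[:,0,0].mean()<380: print(cv2.contourArea(c),cv2.boundingRect(c),cv2.minAreaRect(c))
cv2.imwrite("pics/a5.png",cv2.resize(I[150:205,320:375],None,fx=10,fy=10,interpolation=cv2.INTER_NEAREST)[:,:,::-1])
```

```text
[[-0.2  1.  -0. ]
 [ 1.   0.2 -0. ]
 [-0.  -0.  -1. ]] 0.09235619856325439 [-0.1  0.3  0.3]
25 [array([355.6, 182.3]), array([357.7, 188.4]), array([333.7, 184.3]), array([335.5, 190.5])]
40 [array([362.1, 181.7]), array([364.3, 187.8]), array([327.1, 184.9]), array([328.9, 191.1])]
4 [array([346.4, 183.1]), array([348.4, 189.3]), array([342.9, 183.4]), array([344.9, 189.6])]
18 [array([352.5, 182.5]), array([354.6, 188.7]), array([336.8, 184. ]), array([338.7, 190.2])]
52.0 (343, 177, 9, 14) ((346.88677978515625, 184.103759765625), (13.59869384765625, 6.31858491897583), 74.05460357666016)
```

View pics/a5.png

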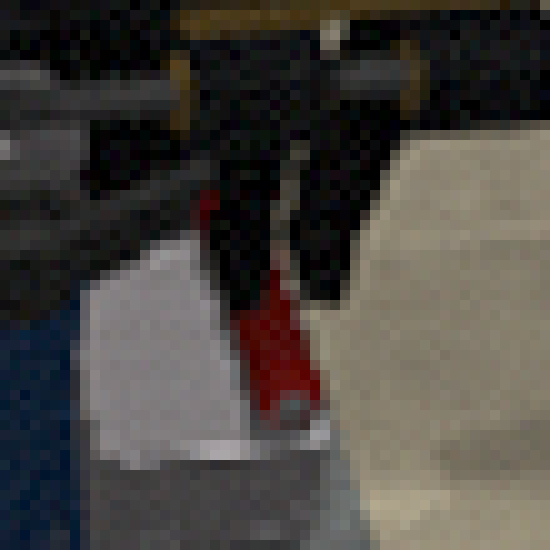

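Run:
```python
from h import *
np.set_printoptions(precision=1,suppress=True)
s=get_state();p=s["position"];rm=R.from_rotvec(s["tool_rot"]).as_matrix()
print("body L edge top",[proj("top",p+rm@np.array(v)/1e3)[0] for v in((37.5,-95,-53),(37.5,0,-53),(37.5,95,-53),(37.5,0,-150))])
print("tips a2",[proj("side",np.array([.4602,.0575,.2895])+rm@np.array(v)/1e3)[0] for v in((9.5,-32,17),(9.5,32,17),(-9.5,-32,17),(-9.5,32,17))], "seen (377.7,131),(347.6,133.5)")
# solve tip pos: ray through seen tip mid, on plane z=tip
for uv,q in(((348.6,180.3),p),((362.7,132.3),np.array([.4602,.0575,.2895]))):
    print([ (1e3*(onz("side",[uv],q[2]-.017+dz)[0]-q)) for dz in(0,.01,.02)])
# table consistency: cover corner / vial cap in both views
for a,b,n in(((248.5,253),(245,174),"bluecap"),((220.5,286),(204,153),"black")): print(n,1e3*tri(a,b)[0],tri(a,b)[1])
J=cv2.cvtColor(get_image("top"),cv2.COLOR_RGB2GRAY)
cv2.imwrite("pics/a6.png",cv2.resize(get_image("top")[190:330,270:410],None,fx=4,fy=4)[:,:,::-1])
```

```text
body L edge top [array([308.2, 322.1]), array([295.8, 266.5]), array([283.9, 212.8]), array([298.3, 260.2])]
tips a2 [array([375.5, 140.3]), array([344. , 142.9]), array([372.9, 134.2]), array([341.8, 136.7])] seen (377.7,131),(347.6,133.5)
[array([ -6.5, -19.4, -17. ]), array([-5.2, -9.5, -7. ]), array([-3.8,  0.5,  3. ])]
[array([ -8.7, -20.4, -17. ]), array([-6.7, -7.7, -7. ]), array([-4.8,  5. ,  3. ])]
bluecap [669.  208.3  53.3] [np.float64(2.3), np.float64(2.3)]
black [713.2 296.   53.5] [np.float64(2.8), np.float64(2.8)]
```

The image puts the fingertips above the sleeve, higher than the state implies. I'll open, go 15 mm lower and close again.

Emit:
send_rows(xyz=[[0,0,0],[0,0,0],[0,0,0],[0,0,0],[0,0,0],[0,0,4],[0,0,8],[0,0,12],[0,0,16],[0,0,16]], dr=[[0,0,0],[0,0,0],[0,0,0],[0,0,0],[0,0,0],[0,0,0],[0,0,0],[0,0,0],[0,0,0],[0,0,0]], jaw=50)

```text
time: 4.67
position: [0.469, 0.0696, 0.1456]
tool_rot: [-1.946, -2.464, 0.002]
ft_force: [0.5, -0.8, 0.7]
grip_width: 0.569
grip_force: 0.0
```

Emit:
send_rows(xyz=[[0,0,0],[0,0,0],[0,0,0],[0,0,0],[0,0,0],[0,0,0],[0,0,0],[0,0,0],[0,0,0],[0,0,0]], dr=[[0,0,0],[0,0,0],[0,0,0],[0,0,0],[0,0,0],[0,0,0],[0,0,0],[0,0,0],[0,0,0],[0,0,0]], jaw=5)

```text
time: 5.5
position: [0.471, 0.07, 0.1471]
tool_rot: [1.946, 2.464, 0.003]
ft_force: [5.1, 1.4, -1.9]
grip_width: 0.162
grip_force: 30.0
```

Gripped: the width is 14 mm at 30 N. I'll start along the arc.

Emit:
send_rows(xyz=[[0,2.2,-3.8],[0,4.7,-7.3],[0,7.5,-10.6],[0,10.6,-13.6],[0,14,-16.4],[0,17.6,-18.9],[0,21.4,-21],[0,25.3,-22.8],[0,29.4,-24.3],[0,33.6,-25.4]], dr=[[0,0,0],[0,0,0],[0,0,0],[0,0,0],[0,0,0],[0,0,0],[0,0,0],[0,0,0],[0,0,0],[0,0,0]])

```text
time: 6.33
position: [0.502, 0.0773, 0.1723]
tool_rot: [-1.946, -2.464, 0.003]
ft_force: [-3.7, -0.7, -3.8]
grip_width: 0.16
grip_force: 30.0
```

```bash
cat >> h.py <<'E'
def red(n,lo=(0,140,60)):
    m,cs=blobs(get_image(n),lo,(6,255,255),6); return [(np.round(cv2.minAreaRect(c)[0],1),cv2.contourArea(c)) for c in cs]
E
python3 - <<'E'
from h import *
s=get_state();print(s["position"],s["ft_force"],s["grip_width"],s["grip_force"])
print(red("side"));print(red("top"))
O=np.array([.546,-.062,0]);ps=.234;Rm=R.from_rotvec([0,0,ps]).as_matrix()
for d in(1.0,1.2,1.36,1.5): print(d,proj("side",O+Rm@[-.05*np.cos(d),.165,.14+.05*np.sin(d)])[0],"tab",proj("side",O+Rm@[.095*np.sin(d),-.06,.14+.095*np.cos(d)])[0])
E
```

```text
[0.50197179 0.07730279 0.17228957] [-3.6762041  -0.66460504 -3.82258328] 0.15973833602396223 30.00591069459915
[(array([  8., 206.]), 125.0), (array([332.7, 172.7]), 62.0), (array([174.5, 134. ]), 10.5), (array([39.3, 76.5]), 18.5)]
[(array([429. ,  56.5]), 9.0)]
1.0 [342.27628238 181.7354421 ] tab [278.92498339 117.09617183]
1.2 [338.39938859 180.61162151] tab [275.4741982  122.98476469]
1.36 [334.94950858 180.17227436] tab [273.7871073  127.84063127]
1.5 [331.75893891 180.13799338] tab [273.10943611 132.07825405]
```

Emit:
send_rows(xyz=[[0,4.4,-0.7],[0,8.7,-1.1],[0,13,-1.0],[0,17.4,-0.6],[0,21.6,0.2],[0,25.8,1.4],[0,29.9,2.8],[0,33.8,4.7],[0,37.6,6.9],[0,41.1,9.4]], dr=[[0,0,0],[0,0,0],[0,0,0],[0,0,0],[0,0,0],[0,0,0],[0,0,0],[0,0,0],[0,0,0],[0,0,0]])

```text
time: 7.27
position: [0.544, 0.0872, 0.1632]
tool_rot: [1.946, 2.464, 0.003]
ft_force: [-0.4, -0.1, 4.2]
grip_width: 0.162
grip_force: 30.0
```

Emit:
send_rows(xyz=[[0,3.3,2.8],[0,6.4,5.9],[0,9.2,9.2],[0,11.7,12.8],[0,13.8,16.6],[0,15.7,20.5],[0,17.2,24.6],[0,18.3,28.9],[0,19.0,33.1],[0,19.3,37.5]], dr=[[0,0,0],[0,0,0],[0,0,0],[0,0,0],[0,0,0],[0,0,0],[0,0,0],[0,0,0],[0,0,0],[0,0,0]])

```text
time: 8.1
position: [0.5627, 0.0917, 0.1254]
tool_rot: [1.946, 2.464, 0.004]
ft_force: [3.2, -1.2, 4.5]
grip_width: 0.165
grip_force: 30.0
```

Run:
```python
from h import *
s=get_state();print(s["position"],s["ft_force"],s["grip_width"],s["grip_force"])
print(red("side"))
O=np.array([.546,-.062,0]);Rm=R.from_rotvec([0,0,.234]).as_matrix()
for d in(2.8,3.0,3.14): print(d,proj("side",O+Rm@[-.05*np.cos(d),.165,.14+.05*np.sin(d)])[0])
```

```text
[0.56274267 0.09169886 0.125403  ] [ 3.18812685 -1.20791452  4.53200104] 0.1654844238306866 30.00122755765915
[(array([  8., 206.]), 125.5), (array([302.9, 190.3]), 73.5), (array([174.7, 133.6]), 12.5), (array([39.3, 76.5]), 18.5)]
2.8 [307.065918   193.04238774]
3.0 [305.73959945 196.16761303]
3.14 [305.35066062 198.33252031]
```

Emit:
send_rows(xyz=[[0,0,1],[0,0,2],[0,0,3],[0,0,3],[0,0,3],[0,0,3],[0,0,3],[0,0,3],[0,0,3],[0,0,3]], dr=[[0,0,0],[0,0,0],[0,0,0],[0,0,0],[0,0,0],[0,0,0],[0,0,0],[0,0,0],[0,0,0],[0,0,0]])

```text
time: 8.98
position: [0.5628, 0.0917, 0.1235]
tool_rot: [1.945, 2.463, 0.004]
ft_force: [2.8, -1.1, 9.4]
grip_width: 0.154
grip_force: 30.0
```

Run:
```python
from h import *
s=get_state();print(s["position"],s["ft_force"],s["grip_width"],s["grip_force"],red("side")[1])
I=get_image("side");J=get_image("top")
a=np.hstack([I[100:230,245:365],J[150:310,300:440][:130]])
cv2.imwrite("pics/b1.png",cv2.resize(a,None,fx=3,fy=3,interpolation=cv2.INTER_CUBIC)[:,:,::-1])
```

```text
[0.56284758 0.09170492 0.12350479] [ 2.75792438 -1.10265048  9.38867086] 0.15439305686203814 30.002772510051727 (array([302.5, 190.1]), 73.0)
```

View pics/b1.png

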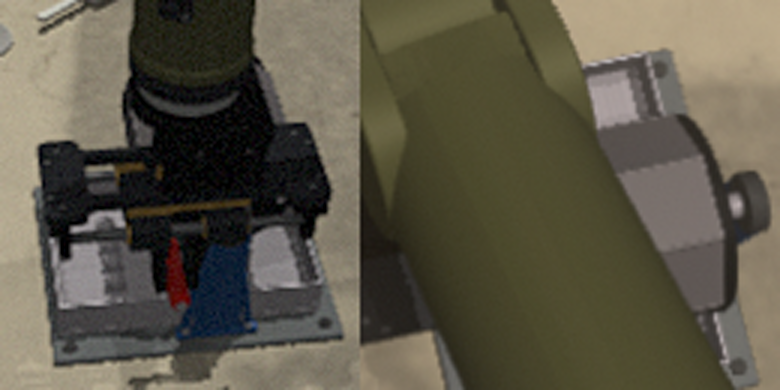

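The drum is at the lower stop: the force jumped and the crank dropped 23.6 mm, as predicted. The picture shows the drum closed side up; the balls themselves aren't visible. I'll crank back.

Run:
```python
import numpy as np
ds=np.linspace(np.pi,0.0,32)[1:]
P=[(-50*np.cos(d)-50,-50*np.sin(d)-1) for d in ds]
b=(0,0)
for k in range(0,30,10):
    print([[0,float(round(y-b[0],1)),float(round(z-b[1],1))] for y,z in P[k:k+10]]);b=P[k+9]
print([[0,float(round(y-b[0],1)),float(round(z-b[1],1))] for y,z in P[30:]])
```

```text
[[0, -0.3, -6.1], [0, -1.0, -11.1], [0, -2.3, -16.0], [0, -4.1, -20.7], [0, -6.3, -25.3], [0, -9.0, -29.6], [0, -12.1, -33.6], [0, -15.6, -37.2], [0, -19.4, -40.5], [0, -23.6, -43.4]]
[[0, -4.4, -2.5], [0, -9.1, -4.5], [0, -13.9, -6.0], [0, -18.9, -7.0], [0, -23.9, -7.5], [0, -29.0, -7.5], [0, -34.0, -7.0], [0, -39.0, -6.0], [0, -43.8, -4.5], [0, -48.5, -2.5]]
[[0, -4.4, 2.5], [0, -8.6, 5.4], [0, -12.4, 8.7], [0, -15.9, 12.3], [0, -19.0, 16.3], [0, -21.7, 20.6], [0, -23.9, 25.2], [0, -25.7, 29.9], [0, -27.0, 34.8], [0, -27.7, 39.8]]
[[0, -0.3, 5.1]]
```

Emit:
send_rows(xyz=[[0,-0.3,-6.1],[0,-1.0,-11.1],[0,-2.3,-16.0],[0,-4.1,-20.7],[0,-6.3,-25.3],[0,-9.0,-29.6],[0,-12.1,-33.6],[0,-15.6,-37.2],[0,-19.4,-40.5],[0,-23.6,-43.4]], dr=[[0,0,0],[0,0,0],[0,0,0],[0,0,0],[0,0,0],[0,0,0],[0,0,0],[0,0,0],[0,0,0],[0,0,0]])

```text
time: 9.97
position: [0.5403, 0.0864, 0.1658]
tool_rot: [1.945, 2.463, 0.007]
ft_force: [8.5, 0.1, 1.3]
grip_width: 0.158
grip_force: 30.0
```

Emit:
send_rows(xyz=[[0,-4.4,-2.5],[0,-9.1,-4.5],[0,-13.9,-6.0],[0,-18.9,-7.0],[0,-23.9,-7.5],[0,-29.0,-7.5],[0,-34.0,-7.0],[0,-39.0,-6.0],[0,-43.8,-4.5],[0,-48.5,-2.5]], dr=[[0,0,0],[0,0,0],[0,0,0],[0,0,0],[0,0,0],[0,0,0],[0,0,0],[0,0,0],[0,0,0],[0,0,0]])

```text
time: 10.8
position: [0.4919, 0.075, 0.1682]
tool_rot: [1.946, 2.464, 0.003]
ft_force: [4.9, -0.2, 2.0]
grip_width: 0.16
grip_force: 30.0
```

Emit:
send_rows(xyz=[[0,-4.4,2.5],[0,-8.6,5.4],[0,-12.4,8.7],[0,-15.9,12.3],[0,-19.0,16.3],[0,-21.7,20.6],[0,-23.9,25.2],[0,-25.7,29.9],[0,-27.0,34.8],[0,-27.7,39.8]], dr=[[0,0,0],[0,0,0],[0,0,0],[0,0,0],[0,0,0],[0,0,0],[0,0,0],[0,0,0],[0,0,0],[0,0,0]])

```text
time: 11.63
position: [0.4656, 0.0688, 0.1286]
tool_rot: [1.945, 2.464, 0.005]
ft_force: [6.6, 0.4, 3.8]
grip_width: 0.16
grip_force: 30.0
```

Emit:
send_rows(xyz=[[0,-0.3,2],[0,-0.3,4],[0,-0.3,6],[0,-0.3,7],[0,-0.3,8],[0,-0.3,8],[0,-0.3,8],[0,-0.3,8],[0,-0.3,8],[0,-0.3,8]], dr=[[0,0,0],[0,0,0],[0,0,0],[0,0,0],[0,0,0],[0,0,0],[0,0,0],[0,0,0],[0,0,0],[0,0,0]])

```text
time: 12.47
position: [0.4656, 0.0687, 0.1231]
tool_rot: [1.945, 2.463, 0.003]
ft_force: [-0.8, -0.8, 20.2]
grip_width: 0.161
grip_force: 30.0
```

Run:
```python
from h import *
s=get_state();print(s["position"],s["ft_force"],s["grip_width"],s["grip_force"],red("side")[:3])
O=np.array([.546,-.062,0]);Rm=R.from_rotvec([0,0,.234]).as_matrix()
for d in(0,.1,.2): print(d,proj("side",O+Rm@[-.05*np.cos(d),.165,.14+.05*np.sin(d)])[0])
```

```text
[0.46558488 0.06871994 0.12308779] [-0.79976453 -0.83740526 20.17543909] 0.1611214076938183 30.00868946313858 [(array([  8., 206.]), 130.0), (array([347.6, 189. ]), 57.0), (array([  4.6, 153.8]), 6.5)]
0 [350.17647151 194.13632372]
0.1 [350.37612509 192.61257382]
0.2 [350.35187715 191.11160665]
```

Emit:
send_rows(xyz=[[0,0,-3],[0,0,-3],[0,0,-3],[0,0,-3],[0,0,-20],[0,0,-50],[0,0,-85],[0,0,-115],[0,0,-140],[0,0,-150]], dr=[[0,0,0],[0,0,0],[0,0,0],[0,0,0],[0,0,0],[0,0,0],[0,0,0],[0,0,0],[0,0,0],[0,0,0]], jaw=50)

```text
time: 13.35
position: [0.4644, 0.0687, 0.2728]
tool_rot: [1.946, 2.464, 0.002]
ft_force: [0.3, -0.3, -0.6]
grip_width: 0.574
grip_force: 0.0
```

Run:
```python
from h import *
np.set_printoptions(precision=1,suppress=True)
I0=cv2.imread("pics/side0.png")[:,:,::-1]
g=I0.max(2)
for r in range(0,34,3): 
    c=np.where(g[r,390:470]<60)[0]+390; print(r,c.min() if len(c) else None,c.max() if len(c) else None,len(c),end='; ')
s0=np.array([.25569,-.59698,.21067]);rm=R.from_rotvec([-3.07568,-.6311,.0008]).as_matrix()
print("\npred tips",[proj("side",s0+rm@np.array(v)/1e3)[0] for v in((9.5,-50,17),(-9.5,-50,17),(9.5,50,17),(-9.5,50,17),(0,0,17))])
s=get_state();p=s["position"];rm=R.from_rotvec(s["tool_rot"]).as_matrix();print(p*1e3,s["ft_force"],red("side"))
print("pred",[proj("side",p+rm@np.array(v)/1e3)[0] for v in((9.5,-32,17),(-9.5,-32,17),(9.5,32,17),(-9.5,32,17),(0,0,17))])
I=get_image("side");cv2.imwrite("pics/c1full.png",I[:,:,::-1])
a=np.zeros((400,700,3),np.uint8)
b=cv2.resize(I0[0:40,390:470],None,fx=5,fy=5,interpolation=0);a[:200,:400]=b
u=p+rm@[0,0,.0]; u=proj("side",u)[0].astype(int);print(u)
b=cv2.resize(I[u[1]-60:u[1]+40,u[0]-60:u[0]+40],None,fx=4,fy=4,interpolation=0);a[:400,300:700]=b
cv2.imwrite("pics/c1.png",a[:,:,::-1])
```

```text
0 409 454 42; 3 409 451 38; 6 409 450 35; 9 408 442 23; 12 407 434 17; 15 408 434 15; 18 425 433 9; 21 424 431 8; 24 423 430 8; 27 423 430 8; 30 None None 0; 33 None None 0; 
pred tips [array([420.7,  37.6]), array([426.1,  36.7]), array([405. ,  23.4]), array([410.2,  22.6]), array([415.3,  29.9])]
[464.4  68.7 272.8] [ 0.3 -0.3 -0.6] [(array([  8. , 205.5]), 126.0), (array([346.4, 185.7]), 111.5), (array([175., 134.]), 11.5), (array([309.5, 100. ]), 11.5), (array([39.4, 76.6]), 19.5)]
pred [array([372.1, 150.3]), array([369.5, 144. ]), array([340.8, 152.9]), array([338.7, 146.6]), array([355.3, 148.4])]
[356 141]
```

The start picture and the crank pose show the same image offset. The true fingertips are about 20 to 25 mm higher than reported. I'll go above the cover and calibrate height by a gentle touch on its plate.

Run:
```python
from h import *
print(step((.563,.1905,.14),down(.17)))
print(onz("side",[(297.7,269.0)],.005))
for n in("side","top"):
    m,cs=blobs(get_image(n),(8,170,90),(22,255,255)); print(n,[(cv2.minAreaRect(c),cv2.contourArea(c)) for c in cs if cv2.contourArea(c)>300])
```

```text
(array([ 95.9, 124.3, 131.1]), array([0.0012, 0.0004, 0.064 ]))
[[0.56058428 0.20700348 0.005     ]]
side [(((297.8441467285156, 268.9734802246094), (44.100486755371094, 26.23020362854004), 85.60128784179688), 988.0)]
top [(((244.64305114746094, 229.45355224609375), (27.195751190185547, 49.891841888427734), 81.46923065185547), 1279.5)]
```

Emit:
send_rows(xyz=[[12,15,0],[25,31,5],[38,48,15],[50,66,35],[63,82,60],[76,98,85],[86,112,105],[94,121,122],[96,124,131],[96,124,131]], dr=[[0,0,0.01],[0,0,0.02],[0,0,0.03],[0,0,0.04],[0,0,0.05],[0,0,0.064],[0,0,0.064],[0,0,0.064],[0,0,0.064],[0,0,0.064]], jaw=34)

```text
time: 14.38
position: [0.5593, 0.1906, 0.135]
tool_rot: [-2.018, -2.4, 0.009]
ft_force: [-0.6, -0.5, -0.8]
grip_width: 0.393
grip_force: 0.0
```

Run:
```python
from h import *
np.set_printoptions(precision=1,suppress=True)
I=get_image("side");J=get_image("top");s=get_state();p=s["position"];print(p*1e3,s["qd"].max())
rm=R.from_rotvec(s["tool_rot"]).as_matrix();print(step((.563,.1905,.14),down(.17)))
print("pred",[proj("side",p+[0,0,b]+rm@np.array(v)/1e3)[0] for b in(0,.025) for v in((9.5,-24,17),(9.5,24,17))])
a=np.hstack([I[190:310,230:370],J[150:290,190:330][:120]])
cv2.imwrite("pics/d1.png",cv2.resize(a,None,fx=2.8,fy=2.8,interpolation=cv2.INTER_CUBIC)[:,:,::-1])
u=proj("side",p+[0,0,.025])[0].astype(int)
sub=(I[u[1]-16:u[1]+16,u[0]-24:u[0]+24].max(2)<50);print(u);print("\n".join("".join("#" if v else "." for v in r) for r in sub))
```

```text
[561.3 189.9 138.6] 0.013248276296361154
(array([ 0.3,  1.8, -1.4]), array([-0.,  0.,  0.]))
pred [array([312. , 235.5]), array([288.9, 236.7]), array([312.8, 228.2]), array([289.1, 229.4])]
[300 219]
#................................###############
...............................#....############
.........#.######.................##############
.################.................#####..#######
..###############................######..#######
..###############...........###..........#######
..###############.......................########
..##############.....................###.#######
..######################################.#######
..######################..###....#######.#######
..###############.................##############
..################................##############
..################................##############
..################...............##########.....
..######..########..........#.....#######.......
...........#######.#..............#######.......
........#...#####.................######........
#............####.................######........
.............####.................######........
.............####.................#####.........
.............####.................#####.........
.............####.................#####.........
.............####.................#####.........
.............####.................####..........
..............###.................####..........
..............###....................#..........
.............##.................................
................................................
................................................
................................................
................................................
................................................
```

Emit:
send_rows(xyz=[[0,2,15],[0,2,35],[0,2,55],[0,2,75],[0,2,95],[0,2,110],[0,2,120],[0,2,125],[0,2,127],[0,2,127]], dr=[[0,0,0],[0,0,0],[0,0,0],[0,0,0],[0,0,0],[0,0,0],[0,0,0],[0,0,0],[0,0,0],[0,0,0]])

```text
time: 15.32
position: [0.5645, 0.1908, 0.0127]
tool_rot: [2.025, 2.402, 0.001]
ft_force: [0.4, 0.5, -0.6]
grip_width: 0.391
grip_force: 0.0
```

Emit:
send_rows(xyz=[[0,0,1],[0,0,2],[0,0,3],[0,0,4],[0,0,5],[0,0,6],[0,0,6],[0,0,6],[0,0,6],[0,0,6]], dr=[[0,0,0],[0,0,0],[0,0,0],[0,0,0],[0,0,0],[0,0,0],[0,0,0],[0,0,0],[0,0,0],[0,0,0]])

```text
time: 16.15
position: [0.5642, 0.1908, 0.0064]
tool_rot: [2.025, 2.402, 0.0]
ft_force: [-0.1, -0.8, -0.4]
grip_width: 0.39
grip_force: 0.0
```

Emit:
send_rows(xyz=[[0,0,1.5],[0,0,3],[0,0,4.5],[0,0,6],[0,0,7],[0,0,8],[0,0,9],[0,0,10],[0,0,10],[0,0,10]], dr=[[0,0,0],[0,0,0],[0,0,0],[0,0,0],[0,0,0],[0,0,0],[0,0,0],[0,0,0],[0,0,0],[0,0,0]])

```text
time: 16.98
position: [0.5641, 0.1907, -0.0037]
tool_rot: [2.025, 2.402, -0.0]
ft_force: [-0.7, 0.3, -0.1]
grip_width: 0.392
grip_force: 0.0
```

Emit:
send_rows(xyz=[[0,0,1],[0,0,2],[0,0,3],[0,0,4],[0,0,5],[0,0,5],[0,0,5],[0,0,5],[0,0,5],[0,0,5]], dr=[[0,0,0],[0,0,0],[0,0,0],[0,0,0],[0,0,0],[0,0,0],[0,0,0],[0,0,0],[0,0,0],[0,0,0]])

```text
time: 17.82
position: [0.5643, 0.1908, -0.0054]
tool_rot: [2.024, 2.401, -0.002]
ft_force: [-7.9, -4.2, 22.4]
grip_width: 0.395
grip_force: 11.2
```

Contact at reported z = -5.4 mm, so the true height is the reported one plus about 27 mm. I'll back off slightly and close on the rib.

Emit:
send_rows(xyz=[[0,0,-5],[0,0,-5],[0,0,-5],[0,0,-5],[0,0,-5],[0,0,-5],[0,0,-5],[0,0,-5],[0,0,-5],[0,0,-5]], dr=[[0,0,0],[0,0,0],[0,0,0],[0,0,0],[0,0,0],[0,0,0],[0,0,0],[0,0,0],[0,0,0],[0,0,0]], jaw=3, grip_force=55)

```text
time: 18.65
position: [0.564, 0.1907, -0.0039]
tool_rot: [-2.025, -2.402, 0.0]
ft_force: [0.6, 0.1, -0.7]
grip_width: 0.11
grip_force: 55.0
```

Run:
```python
from h import *
s=get_state();print(s["position"],s["tool_rot"],s["ft_force"],s["torque"],s["grip_width"]*87,s["grip_force"])
m,cs=blobs(get_image("side"),(8,170,90),(22,255,255)); print([(cv2.minAreaRect(c),cv2.contourArea(c)) for c in cs if cv2.contourArea(c)>200])
m,cs=blobs(get_image("top"),(8,170,90),(22,255,255)); print([(cv2.minAreaRect(c),cv2.contourArea(c)) for c in cs if cv2.contourArea(c)>200])
```

```text
[ 0.56402204  0.19073453 -0.00389856] [-2.02467012e+00 -2.40190148e+00  4.00906733e-04] [ 0.58538103  0.05554308 -0.74047583] [-0.03711099 -0.06220954  0.04378074] 9.584300878515108 54.994236789643764
[(((297.75177001953125, 273.02069091796875), (36.20783615112305, 26.242372512817383), 85.2363510131836), 701.5)]
[(((227.4099884033203, 231.3699951171875), (27.152902603149414, 15.980613708496094), 81.8698959350586), 298.5)]
```

The rib is held at 9.6 mm and 55 N. I'll lift, then tilt 30 degrees lip-down.

Emit:
send_rows(xyz=[[0,0,-5],[0,0,-18],[0,0,-40],[0,0,-68],[0,0,-98],[0,0,-128],[0,0,-158],[0,0,-185],[0,0,-205],[0,0,-210]], dr=[[0,0,0],[0,0,0],[0,0,0],[0,0,0],[0,0,0],[0,0,0],[0,0,0],[0,0,0],[0,0,0],[0,0,0]])

```text
time: 19.58
position: [0.566, 0.1922, 0.2117]
tool_rot: [2.021, 2.399, 0.01]
ft_force: [0.5, 0.1, -1.1]
grip_width: 0.109
grip_force: 55.0
```

```bash
cat >> h.py <<'E'
def orange(n):
    im=get_image(n);m,cs=blobs(im,(7,150,60),(22,255,255)); c=max(cs,key=cv2.contourArea); return cv2.minAreaRect(c),cv2.boundingRect(c),m
E
python3 - <<'E'
from h import *
np.set_printoptions(precision=1,suppress=True)
r,b,m=orange("side");s=get_state();p=s["position"];rm=R.from_rotvec(s["tool_rot"]).as_matrix();print(p*1e3,s["ft_force"],s["grip_width"]*87)
print(r,b)
np.save("pics/flat.npy",m)
# plate corners pred (tool coords: x=cover y, y=cover x, z=-cover z), TCP at cover (0,-20.2,23.5)
P=np.array([[cy+20.2,cx,23.5-cz] for cz in(0,5) for cy in(-56,52) for cx in(-30,30)])/1e3
off=np.array([-.002*.973,-.002*.23,.0274])
q=proj("side",p+off+P@rm.T);print(q.min(0),q.max(0));print(q)
E
```

```text
[565.6 191.9 210.4] [-0.2 -0.2 -0.6] 10.009024405306622
((299.9519958496094, 209.13973999023438), (50.354373931884766, 32.247947692871094), 82.40535736083984) (283, 184, 37, 50)
[283.5 187.7] [321.3 235. ]
[[314.  189.4]
 [283.5 190.7]
 [321.  233.5]
 [287.6 235. ]
 [314.2 187.7]
 [283.6 188.9]
 [321.3 231.8]
 [287.7 233.3]]
```

Emit:
send_rows(xyz=[[0,0,-5],[0,0,-10],[0,0,-20],[0,0,-30],[0,0,-40],[0,0,-50],[0,0,-60],[0,0,-60],[0,0,-60],[0,0,-60]], dr=[[0,-0.06,0],[0,-0.14,0],[0,-0.22,0],[0,-0.3,0],[0,-0.38,0],[0,-0.45,0],[0,-0.51,0],[0,-0.5236,0],[0,-0.5236,0],[0,-0.5236,0]])

```text
time: 20.47
position: [0.5639, 0.1903, 0.265]
tool_rot: [1.742, 2.068, -0.469]
ft_force: [0.3, 0.6, -0.7]
grip_width: 0.113
grip_force: 55.0
```

Run:
```python
from h import *
np.set_printoptions(precision=1,suppress=True)
r,b,m=orange("side");s=get_state();p=s["position"];rm=R.from_rotvec(s["tool_rot"]).as_matrix();print(p*1e3,s["ft_force"],s["grip_width"]*87, "tilt",np.degrees(np.arccos(-rm[2,2])))
print(rm.round(3))
print("obs",r,b[0],b[1],b[0]+b[2]-1,b[1]+b[3]-1)
P=np.array([[cy+20.2,cx,23.5-cz] for cz in(0,5) for cy in(-56,52) for cx in(-30,30)]+[[cy+20.2,cx,23.5-38] for cy in(-45,5) for cx in(-5,5)])/1e3
for nm,off in(("world",np.array([-.002,-.0005,.0274])),("tool",np.array([-.002,-.0005,0])-rm@[0,0,.0274])):
    q=proj("side",p+off+P@rm.T);print(nm,q.min(0),q.max(0))
rows=np.where(m[:, b[0]:b[0]+b[2]].any(1))[0]
for y in range(b[1],b[1]+b[3],4):
    c=np.where(m[y,b[0]:b[0]+b[2]])[0]+b[0]; print(y,c.min(),c.max(),end="; ")
```

```text
[564.3 189.6 265.3] [-0.6  0.4 -0.7] 9.667320248682623 tilt 29.991735915020534
[[-0.1  1.   0.1]
 [ 0.9  0.2 -0.5]
 [-0.5 -0.  -0.9]]
obs ((303.2071533203125, 207.43646240234375), (32.84926986694336, 33.37485885620117), 86.98721313476562) 286 191 320 224
world [284.6 156.6] [321.8 217.1]
tool [285.1 163.3] [322.6 224.4]
191 303 313; 195 288 319; 199 287 319; 203 287 319; 207 287 319; 211 287 320; 215 287 320; 219 288 320; 223 288 320;
```

The tilt shows the 27 mm is along the tool axis: predicted bottom row 224.4, seen 224. Next I'll compute the hook poses.

```bash
cat >> h.py <<'E'
YM=np.array([-.2303,.9731,0]);XM=np.array([.9731,.2303,0]);CA=np.array([.5142,.0802,0]);Y0=-.1863
Q=np.array([-.0202,.0235])  # true TCP in cover y,z
def cov(oy,oz,th,x=0.,L=.0274):
    """reported tool pose for cover with lip at mill (oy,oz) (lip centre), leaning th"""
    v=Q-[.072,.0015]; c,s=np.cos(th),np.sin(th)
    y=oy+v[0]*c+v[1]*s; z=oz-v[0]*s+v[1]*c
    tz=np.array([-s,-c]); y+=L*tz[0]; z+=L*tz[1]
    Z=np.array([0,0,1.]); tzw=YM*tz[0]+Z*tz[1]; X=YM*c-Z*s
    return CA+(y-(CA@YM-Y0))*YM+x*XM+z*Z, np.c_[X,np.cross(tzw,X),tzw]
E
python3 - <<'E'
from h import *
a=np.radians(30)
for d in(.06,.02,0):
    p,r=cov(.0709-d*np.cos(a),.2003+d*np.sin(a),a); print(d,p.round(4),step(p,r))
print(step(np.array([.564,.19,.32]),R.from_rotvec(get_state()["tool_rot"]).as_matrix()))
E
```

```text
0.06 [ 0.5625 -0.1237  0.2717] (array([-270.4,  -54.3,  148.8]), array([-0.033 , -0.0002, -0.0546]))
0.02 [ 0.5545 -0.09    0.2517] (array([-230.4,  -56.5,  148.8]), array([-0.033 , -0.0002, -0.0546]))
0 [ 0.5505 -0.0731  0.2417] (array([-210.5,  -57.6,  148.8]), array([-0.033 , -0.0002, -0.0546]))
(array([-26.9,  -0.2, -47.6]), array([ 0., -0., -0.]))
```

Emit:
send_rows(xyz=[[-14,0,-25],[-27,0,-45],[-50,-5,-38],[-85,-12,-14],[-120,-20,10],[-155,-28,35],[-190,-36,59],[-225,-42,82],[-258,-48,104],[-285,-54,123]], dr=[[0,0,0],[0,0,0],[-0.005,0,-0.01],[-0.01,0,-0.015],[-0.015,0,-0.02],[-0.02,0,-0.03],[-0.025,0,-0.04],[-0.03,0,-0.05],[-0.033,0,-0.055],[-0.033,0,-0.055]])

```text
time: 21.35
position: [0.5618, -0.1268, 0.3027]
tool_rot: [1.674, 2.111, -0.447]
ft_force: [0.4, -0.3, -1.5]
grip_width: 0.112
grip_force: 55.0
```

Run:
```python
from h import *
np.set_printoptions(precision=1,suppress=True)
a=np.radians(30)
r,b,m=orange("side");r2,b2,m2=orange("top")
s=get_state();print(s["position"],s["ft_force"],np.abs(s["qd"]).max(),s["grip_width"]*87)
for d in(.06,.02,0):
    p,rr=cov(.0709-d*np.cos(a),.2003+d*np.sin(a),a); print(d,step(p,rr))
print(b,b2)
# hide nothing: predicted cover box in side; keeper model pix
rm=R.from_rotvec(s["tool_rot"]).as_matrix();p=s["position"]
P=np.array([[cy+20.2,cx,23.5-cz] for cz in(0,5) for cy in(-56,52) for cx in(-30,30)])/1e3
q=proj("side",p-rm@[0,0,.0274]+P@rm.T);print(q.min(0),q.max(0))
K=[CA+(y-(CA@YM-Y0))*YM+x*XM+[0,0,z] for y,x,z in((.067,-.024,.208),(.067,.024,.208),(.058,-.031,.206),(.058,.031,.206))]
print("keeper/seat-edge px",proj("side",K),proj("top",K))
I=get_image("side");J=get_image("top")
cv2.imwrite("pics/sidee.png",I[:,:,::-1]);cv2.imwrite("pics/tope.png",J[:,:,::-1])
A=cv2.resize(I[90:190,255:355],None,fx=4,fy=4,interpolation=cv2.INTER_CUBIC);B=cv2.resize(J[160:260,320:420],None,fx=4,fy=4,interpolation=cv2.INTER_CUBIC)
for k,(im,off,n) in enumerate(((A,(255,90),"side"),(B,(320,160),"top"))):
    for u in proj(n,K): cv2.circle(im,tuple(int(v) for v in (u-off+.5)*4),3,(0,255,0),-1)
cv2.imwrite("pics/e1.png",np.hstack([A,B])[:,:,::-1])
```

```text
[ 0.6 -0.1  0.3] [-0.1 -0.2 -1. ] 0.09643184464314541 9.276578943770042
0.06 (array([23.3,  4.8, 21.6]), array([-0.,  0., -0.]))
0.02 (array([63.3,  4.3, 21.4]), array([-0.,  0., -0.]))
0 (array([83.3,  4.1, 21.4]), array([-0.,  0., -0.]))
(300, 64, 31, 38) (462, 178, 17, 38)
[300.   53.4] [332.1 100.5]
keeper/seat-edge px [[331.5 142.2]
 [310.2 144. ]
 [333.7 140.1]
 [306.4 142.3]] [[358.7 240.5]
 [352.1 213.9]
 [364.5 243.5]
 [356.  209.3]]
```

View pics/e1.png

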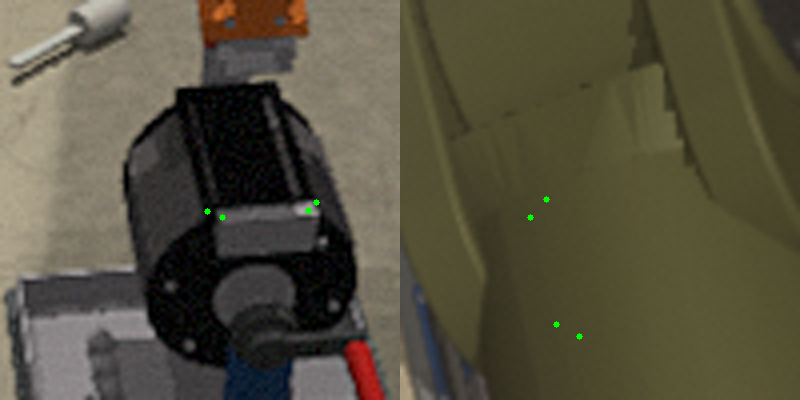

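The picture shows the keeper's top edge at crop rows 203 to 220 and centred at about px 322, within 1 px of my prediction; the cover and lip hang above it. Next is the pre-hook pose.

Emit:
send_rows(xyz=[[5,2,5],[12,4,12],[18,4,18],[23,4.5,21.5],[30,4.5,21.5],[37,4.5,21.5],[44,4.5,21.5],[50,4.5,21.5],[55,4.5,21.5],[55,4.5,21.5]], dr=[[0,0,0],[0,0,0],[0,0,0],[0,0,0],[0,0,0],[0,0,0],[0,0,0],[0,0,0],[0,0,0],[0,0,0]])

```text
time: 22.38
position: [0.5588, -0.0838, 0.2557]
tool_rot: [1.668, 2.117, -0.446]
ft_force: [-0.3, -0.4, 0.5]
grip_width: 0.115
grip_force: 55.0
```

Run:
```python
from h import *
np.set_printoptions(precision=4,suppress=True)
a=np.radians(30)
r,b,m=orange("side");I=get_image("side")
s=get_state();print(s["position"],s["ft_force"],np.abs(s["qd"]).max(),s["grip_width"]*87)
for d in(.02,0):
    p,rr=cov(.0709-d*np.cos(a),.2003+d*np.sin(a),a); print(d,step(p,rr))
rm=R.from_rotvec(s["tool_rot"]).as_matrix();p=s["position"]-rm@[0,0,.0274]
P=np.array([[52+20.2,cx,23.5-cz] for cz in(0,5) for cx in(-30,30)]+[[92.2,cx,22] for cx in(-19,19)])/1e3
print("box",b,"pred plate front & lip tip",proj("side",p+P@rm.T).round(1).tolist())
print("keeper gray cols (row 144,150)",[ (I[y,300:345].mean(1)).astype(int).tolist() for y in(136,139,142,145)])
```

```text
[ 0.5591 -0.0852  0.2564] [-0.6337 -0.0722 -0.9517] 0.00903713452399958 9.183056232007281
0.02 (array([-0.8, -5.6,  5.8]), array([0.0021, 0.0005, 0.0012]))
0 (array([19.2, -5.6,  5.8]), array([0.0021, 0.0005, 0.0012]))
box (300, 95, 30, 37) pred plate front & lip tip [[329.9, 128.7], [303.4, 130.8], [330.3, 127.8], [303.7, 129.9], [326.3, 137.3], [309.5, 138.7]]
keeper gray cols (row 144,150) [[41, 33, 44, 28, 3, 2, 0, 28, 27, 66, 90, 90, 87, 84, 88, 86, 90, 91, 90, 88, 88, 90, 81, 79, 70, 76, 50, 42, 78, 57, 0, 0, 28, 62, 68, 69, 72, 80, 85, 121, 128, 124, 123, 117, 123], [38, 49, 41, 40, 24, 6, 11, 10, 31, 59, 67, 51, 39, 41, 22, 9, 13, 3, 4, 0, 4, 0, 0, 6, 0, 0, 5, 3, 0, 16, 17, 0, 2, 37, 54, 54, 35, 48, 73, 89, 110, 127, 124, 125, 121], [42, 36, 40, 39, 47, 39, 4, 11, 15, 44, 63, 58, 58, 68, 58, 72, 88, 79, 89, 92, 83, 92, 91, 79, 95, 92, 89, 88, 81, 74, 66, 62, 61, 65, 65, 39, 31, 33, 33, 58, 79, 115, 132, 125, 124], [43, 39, 40, 41, 33, 24, 0, 0, 13, 42, 68, 81, 82, 75, 74, 69, 64, 66, 55, 58, 59, 55, 58, 65, 61, 60, 67, 60, 65, 63, 62, 62, 60, 73, 54, 1, 0, 14, 30, 37, 49, 81, 118, 128, 129]]
```

Emit:
send_rows(xyz=[[-1,-2,1.5],[-1,-4,3],[-1,-5.6,4.5],[-1,-5.6,4.5],[2,-5.6,4.5],[5,-5.6,4.5],[8,-5.6,4.5],[10,-5.6,4.5],[10,-5.6,4.5],[10,-5.6,4.5]], dr=[[0.002,0,0.001],[0.002,0,0.001],[0.002,0,0.001],[0.002,0,0.001],[0.002,0,0.001],[0.002,0,0.001],[0.002,0,0.001],[0.002,0,0.001],[0.002,0,0.001],[0.002,0,0.001]])

```text
time: 23.32
position: [0.5521, -0.0801, 0.2472]
tool_rot: [1.672, 2.115, -0.448]
ft_force: [0.3, -0.9, -1.1]
grip_width: 0.108
grip_force: 55.0
```

```bash
cat > chk.py <<'E'
from h import *
np.set_printoptions(precision=4,suppress=True)
s=get_state();print(s["position"],s["ft_force"],s["torque"],np.abs(s["qd"]).max(),s["grip_width"]*87)
rm=R.from_rotvec(s["tool_rot"]).as_matrix();a=np.arctan2(-rm[2,0],np.hypot(rm[0,0],rm[1,0]))
t=s["position"]-rm@[0,0,.0274]; l=t+rm@[.0922,0,.022]; o=t+rm@[.0202,0,.0235]
M=lambda w:1e3*np.array([(w-CA)@XM,(w@YM)-Y0,w[2]])
print("tilt deg",np.degrees(a),"lip rel mouth mm",M(l)-[0,67,208],"origin rel seat",M(o)-[0,0,206])
E
python3 - <<'E'
from chk import *
p,rr=cov(.0709,.2003,np.radians(30)); print(step(p,rr))
I=get_image("side");np.save("pics/f.npy",I)
for y in range(132,150,2): print(y,I[y,300:345].mean(1).astype(int).tolist())
E
```

```text
[ 0.5521 -0.0801  0.2472] [ 0.3061 -0.8811 -1.127 ] [0.6988 0.0494 0.0414] 0.006286839947297896 9.395967146840114
tilt deg 30.007623053138715 lip rel mouth mm [-0.1151 -3.2543 -2.2288] origin rel seat [-0.0742  0.6477 34.4805]
(array([8.9, 0.1, 1.2]), array([-0.    ,  0.0001,  0.0006]))
132 [39, 46, 44, 9, 3, 3, 42, 54, 48, 55, 48, 54, 61, 67, 53, 42, 54, 52, 60, 56, 48, 61, 53, 56, 58, 56, 54, 51, 48, 60, 51, 57, 56, 67, 76, 73, 75, 76, 104, 129, 125, 124, 127, 127, 128]
134 [34, 45, 33, 29, 0, 13, 43, 56, 61, 53, 51, 50, 48, 50, 56, 56, 50, 58, 54, 59, 66, 62, 60, 59, 53, 57, 60, 63, 61, 46, 11, 29, 61, 72, 71, 66, 76, 74, 96, 124, 127, 124, 123, 123, 125]
136 [31, 45, 43, 37, 10, 3, 3, 32, 34, 11, 48, 77, 79, 77, 76, 67, 71, 72, 74, 64, 69, 64, 69, 68, 65, 62, 68, 67, 75, 58, 12, 1, 34, 62, 74, 66, 70, 75, 86, 116, 128, 121, 123, 121, 120]
138 [50, 43, 38, 41, 31, 0, 4, 20, 27, 14, 68, 97, 91, 88, 85, 95, 83, 79, 92, 96, 91, 87, 93, 92, 80, 72, 67, 69, 74, 61, 18, 3, 0, 41, 65, 73, 72, 68, 72, 83, 107, 122, 117, 117, 121]
140 [40, 41, 35, 39, 32, 8, 9, 15, 19, 19, 54, 86, 89, 94, 
[... 160 characters left out ...]
, 10, 0, 40, 61, 50, 73, 84, 83, 89, 86, 80, 81, 87, 79, 81, 85, 78, 89, 87, 86, 86, 79, 67, 69, 62, 64, 57, 63, 65, 58, 39, 43, 32, 66, 114, 131, 126, 130]
144 [38, 46, 43, 35, 43, 27, 13, 0, 12, 46, 74, 87, 81, 87, 82, 86, 86, 92, 85, 77, 84, 83, 86, 84, 85, 79, 74, 71, 73, 64, 60, 60, 62, 74, 51, 4, 19, 40, 34, 40, 37, 67, 116, 129, 130]
146 [45, 46, 36, 35, 10, 8, 15, 0, 20, 48, 65, 66, 62, 61, 59, 66, 63, 62, 63, 69, 64, 60, 61, 61, 63, 68, 61, 60, 65, 69, 65, 65, 65, 56, 32, 3, 7, 6, 5, 25, 38, 27, 80, 128, 125]
148 [29, 18, 0, 5, 6, 1, 3, 3, 14, 52, 62, 64, 66, 65, 65, 65, 54, 62, 64, 62, 62, 60, 60, 60, 59, 68, 63, 63, 66, 68, 70, 66, 68, 48, 12, 4, 10, 6, 2, 0, 13, 30, 58, 110, 135]
```

Emit:
send_rows(xyz=[[1,0,0],[2,0,0],[3,0,0],[4,0,0],[5,0,0],[6,0,0],[7,0,0],[8,0,0],[8.5,0,0],[8.5,0,0]], dr=[[0,0,0],[0,0,0],[0,0,0],[0,0,0],[0,0,0],[0,0,0],[0,0,0],[0,0,0],[0,0,0],[0,0,0]])

```text
time: 24.2
position: [0.5503, -0.0731, 0.243]
tool_rot: [1.672, 2.114, -0.448]
ft_force: [0.1, -0.6, -0.9]
grip_width: 0.112
grip_force: 55.0
```

Run:
```python
from chk import *
I=get_image("side");np.save("pics/f2.npy",I)
for y in range(132,150,2): print(y,I[y,303:340].mean(1).astype(int).tolist())
```

```text
[ 0.5503 -0.0731  0.243 ] [ 0.1045 -0.6296 -0.9364] [ 0.6847  0.0329 -0.0061] 0.0024077036885867533 9.758059019334343
tilt deg 30.002818138077576 lip rel mouth mm [-0.1627  4.0083 -6.4634] origin rel seat [-0.1498  7.9074 30.2407]
132 [6, 10, 7, 57, 76, 69, 90, 106, 103, 90, 93, 99, 74, 56, 53, 58, 56, 51, 54, 54, 54, 59, 61, 62, 56, 53, 80, 102, 92, 78, 67, 71, 73, 76, 75, 106, 134]
134 [23, 5, 7, 48, 68, 67, 58, 55, 59, 65, 66, 70, 61, 52, 55, 53, 52, 54, 52, 55, 57, 57, 65, 73, 68, 59, 54, 49, 54, 54, 70, 73, 73, 68, 79, 99, 124]
136 [32, 3, 2, 28, 54, 51, 58, 55, 55, 51, 59, 56, 56, 58, 57, 41, 53, 53, 57, 58, 52, 51, 61, 56, 51, 50, 55, 58, 52, 56, 72, 72, 70, 69, 75, 89, 118]
138 [40, 23, 5, 12, 42, 64, 57, 46, 53, 58, 52, 62, 63, 57, 60, 62, 64, 62, 62, 59, 56, 58, 67, 63, 66, 71, 62, 36, 4, 7, 41, 75, 74, 67, 72, 73, 81]
140 [36, 36, 8, 13, 9, 24, 14, 40, 78, 84, 79, 75, 69, 71, 66, 71, 69, 68, 68, 71, 73, 64, 65, 70, 68, 69, 73, 55, 32, 32, 29, 42, 66, 73, 72, 69, 76]
142 [42, 41, 26, 0, 11, 7, 40, 66, 76, 83, 81, 87, 90, 93, 84, 86, 94, 83, 83, 85, 80, 89, 92, 79, 67, 63, 62, 69, 66, 62, 59, 70, 65, 55, 68, 74, 61]
144 [43, 43, 32, 16, 0, 15, 51, 74, 85, 89, 85, 83, 82, 86, 91, 88, 75, 82, 90, 83, 83, 82, 81, 77, 83, 70, 67, 55, 56, 61, 72, 51, 0, 44, 50, 51, 61]
146 [34, 15, 4, 10, 0, 21, 56, 61, 65, 63, 67, 62, 63, 66, 63, 63, 68, 60, 64, 61, 61, 62, 66, 62, 65, 65, 67, 63, 62, 70, 58, 36, 12, 9, 7, 20, 30]
148 [0, 16, 8, 6, 0, 24, 50, 62, 65, 63, 67, 60, 62, 63, 62, 63, 59, 64, 63, 63, 62, 65, 61, 65, 66, 68, 63, 62, 62, 61, 54, 13, 7, 18, 13, 14, 9]
```

The image fits the lip being hidden under the keeper, with the estimated tip 4.0 mm past the mouth and 6.5 mm below it, no contact force. Next come the pivot rows.

```bash
cat > piv.py <<'E'
from chk import *
def rows(ths,h,dz=0):
    frm=T(s["position"],rm)
    for t,hh in zip(ths,h):
        t=np.radians(t); n=np.array([np.sin(t),np.cos(t)])
        u=np.array([.058,.206])+.014*np.array([np.cos(t),-np.sin(t)])+(.0015+hh)*n
        p,rr=cov(u[0],u[1]-dz,t); a,b=step(p,rr,frm); print(t.round(3),a.tolist(),b.tolist())
E
python3 - <<'E'
from piv import *
rows([28,25,22,19,16,13,10],[.001]*4+[.0005]*3)
E
```

```text
[ 0.5504 -0.0731  0.243 ] [-0.3563 -0.8183 -1.047 ] [0.7316 0.0878 0.0478] 0.002426310889281397 9.766116925103926
tilt deg 30.00906597563181 lip rel mouth mm [-0.1375  3.9136 -6.4172] origin rel seat [-0.127   7.8165 30.2938]
0.489 [0.8, 0.1, 2.9] [-0.0001, 0.0351, 0.0001]
0.436 [1.2, 0.1, 6.9] [-0.0002, 0.0874, 0.0001]
0.384 [1.8, 0.1, 11.0] [-0.0002, 0.1398, 0.0001]
0.332 [2.6, 0.1, 15.0] [-0.0002, 0.1921, 0.0001]
0.279 [3.8, 0.1, 19.5] [-0.0002, 0.2445, 0.0001]
0.227 [5.0, 0.1, 23.4] [-0.0002, 0.2969, 0.0001]
0.175 [6.5, 0.1, 27.2] [-0.0002, 0.3492, 0.0001]
```

Emit:
send_rows(xyz=[[0.8,0,2.9],[1.2,0,6.9],[1.8,0,11],[2.6,0,15],[3.8,0,19.5],[5,0,23.4],[6.5,0,27.2],[6.5,0,27.2],[6.5,0,27.2],[6.5,0,27.2]], dr=[[0,0.035,0],[0,0.087,0],[0,0.14,0],[0,0.192,0],[0,0.2445,0],[0,0.297,0],[0,0.349,0],[0,0.349,0],[0,0.349,0],[0,0.349,0]], grip_force=60)

```text
time: 25.08
position: [0.5521, -0.0805, 0.2163]
tool_rot: [1.86, 2.353, -0.165]
ft_force: [-0.2, -0.0, -1.7]
grip_width: 0.113
grip_force: 60.0
```

Run:
```python
from piv import *
r,b,m=orange("side");print(b)
rows([9,7.5,6,5,4,3,2,1,0,0],[.0005]*10)
P=np.array([[cy+20.2,cx,23.5-5] for cy in(-56,52) for cx in(-30,30)])/1e3
print(proj("side",t+P@rm.T).round(1).tolist())
```

```text
[ 0.5521 -0.0805  0.2163] [-0.2076 -0.0256 -1.7045] [ 0.2327 -0.0849 -0.0069] 0.010168136699871521 9.792837449199796
tilt deg 10.090054843241267 lip rel mouth mm [-0.2273  5.5274 -2.5686] origin rel seat [-0.1562  1.3796 10.5687]
(300, 101, 33, 39)
0.157 [-0.3, 0.1, 1.5] [-0.0004, 0.019, 0.001]
0.131 [-0.2, 0.1, 3.5] [-0.0004, 0.0452, 0.001]
0.105 [0.0, 0.1, 5.6] [-0.0004, 0.0714, 0.001]
0.087 [0.2, 0.1, 6.9] [-0.0004, 0.0888, 0.001]
0.07 [0.4, 0.1, 8.3] [-0.0004, 0.1063, 0.001]
0.052 [0.6, 0.1, 9.6] [-0.0004, 0.1237, 0.001]
0.035 [0.9, 0.1, 11.0] [-0.0004, 0.1412, 0.001]
0.017 [1.1, 0.1, 12.3] [-0.0005, 0.1587, 0.001]
0.0 [1.4, 0.1, 13.6] [-0.0005, 0.1761, 0.001]
0.0 [1.4, 0.1, 13.6] [-0.0005, 0.1761, 0.001]
[[324.6, 101.6], [299.6, 103.4], [333.2, 136.5], [306.7, 138.7]]
```

Emit:
send_rows(xyz=[[-0.3,0,1.5],[-0.2,0,3.5],[0,0,5.6],[0.2,0,6.9],[0.4,0,8.3],[0.6,0,9.6],[0.9,0,11],[1.1,0,12.3],[1.4,0,13.6],[1.4,0,13.6]], dr=[[0,0.019,0],[0,0.045,0],[0,0.071,0],[0,0.089,0],[0,0.106,0],[0,0.124,0],[0,0.141,0],[0,0.159,0],[0,0.176,0],[0,0.176,0]])

```text
time: 25.97
position: [0.5521, -0.0832, 0.2018]
tool_rot: [-1.95, -2.46, -0.001]
ft_force: [0.5, 2.2, -1.3]
grip_width: 0.108
grip_force: 60.0
```

Run:
```python
from piv import *
r,b,m=orange("side");print(b,red("side"))
rows([0,-.5,-1],[0,0,0]);rows([0,0],[0,0],.004)
```

```text
[ 0.5521 -0.0832  0.2018] [ 0.5269  2.2144 -1.2875] [ 0.6334 -0.1327 -0.0512] 0.020703609778843737 9.383507023917108
tilt deg -0.16452268486171662 lip rel mouth mm [-0.5275  3.3909 -0.5425] origin rel seat [-0.6863 -1.6029 -0.2492]
(300, 100, 33, 40) [(array([  8., 206.]), 115.0), (array([346.4, 186.1]), 109.5), (array([175., 134.]), 11.5), (array([39.4, 76.6]), 19.5)]
0.0 [1.6, 0.7, -0.3] [-0.0012, -0.0029, -0.0022]
-0.009 [1.6, 0.7, 0.4] [-0.0012, 0.0059, -0.0022]
-0.017 [1.7, 0.7, 1.1] [-0.0012, 0.0146, -0.0022]
0.0 [1.6, 0.7, 3.7] [-0.0012, -0.0029, -0.0022]
0.0 [1.6, 0.7, 3.7] [-0.0012, -0.0029, -0.0022]
```

Emit:
send_rows(xyz=[[0.4,0,0.7],[0.8,0,1.5],[1,0,2.2],[1,0,3],[1,0,3.7],[1,0,4.4],[1,0,5],[1,0,5],[1,0,5],[1,0,5]], dr=[[0,0,0],[0,0,0],[0,0,0],[0,0,0],[0,0,0],[0,0,0],[0,0,0],[0,0,0],[0,0,0],[0,0,0]])

```text
time: 26.9
position: [0.5526, -0.0828, 0.2016]
tool_rot: [1.948, 2.46, -0.002]
ft_force: [-6.5, -1.9, 18.0]
grip_width: 0.112
grip_force: 60.1
```

Run:
```python
from piv import *
r,b,m=orange("side");print(b)
P=np.array([[cy+20.2,cx,23.5-5] for cy in(-56,52) for cx in(-30,30)])/1e3
print(proj("side",t+P@rm.T).round(1).tolist())
```

```text
[ 0.5526 -0.0828  0.2016] [-6.4566 -1.9047 17.9503] [-0.2684  1.6267 -0.0008] 0.0017188126053982464 9.765825424013654
tilt deg 0.19964453082337438 lip rel mouth mm [-0.0552  3.654  -1.3627] origin rel seat [-0.1526 -1.3494 -0.6118]
(300, 100, 33, 40)
[[323.5, 107.8], [299.0, 109.6], [332.8, 136.6], [306.4, 138.6]]
```

The cover is seated flat: 18 N of push and no further travel. I'll release and rise.

Emit:
send_rows(xyz=[[0,0,-4],[0,0,-4],[0,0,-4],[0,0,-4],[0,0,-4],[0,0,-4],[0,0,-10],[0,0,-25],[0,0,-50],[0,0,-75]], dr=[[0,0,0],[0,0,0],[0,0,0],[0,0,0],[0,0,0],[0,0,0],[0,0,0],[0,0,0],[0,0,0],[0,0,0]], jaw=40)

```text
time: 27.78
position: [0.5516, -0.081, 0.273]
tool_rot: [-1.947, -2.462, 0.0]
ft_force: [0.2, -0.5, 0.6]
grip_width: 0.459
grip_force: 0.0
```

Emit:
send_rows(xyz=[[-5,0,-30],[-20,0,-60],[-50,0,-90],[-85,0,-100],[-120,-20,-100],[-150,-45,-100],[-180,-70,-100],[-205,-95,-100],[-230,-110,-100],[-240,-120,-100]], dr=[[0,0,0],[0,0,0],[0,0,0],[0,0,0],[0,0,0],[0,0,0],[0,0,0],[0,0,0],[0,0,0],[0,0,0]])

```text
time: 28.62
position: [0.4881, -0.3474, 0.372]
tool_rot: [-1.957, -2.457, 0.002]
ft_force: [-1.4, 0.3, -0.8]
grip_width: 0.463
grip_force: 0.0
```

Run:
```python
from h import *
np.set_printoptions(precision=1,suppress=True)
s=get_state();print(s["position"],s["ft_force"],s["grip_width"])
W=lambda x,y,z:CA+(y-(CA@YM-Y0))*YM+x*XM+np.array([0,0,z])
I={n:get_image(n) for n in CAL}
for n in I:
    cv2.imwrite(f"pics/g_{n}.png",I[n][:,:,::-1])
    m,cs=blobs(I[n],(7,150,60),(22,255,255));c=[c for c in cs if cv2.contourArea(c)>200];print(n,[(cv2.minAreaRect(k),cv2.boundingRect(k)) for k in c])
    print("red",red(n))
    print("pred corners",proj(n,[W(x,y,.211) for x in(-.03,.03) for y in(-.056,.052)]).tolist(),"rib top",proj(n,[W(0,y,.244) for y in(-.045,.005)]).tolist())
    print("pred tab home/5mm",proj(n,[W(0,-.062,.235),W(0,-.067,.235)]).tolist())
```

```text
[ 0.5 -0.3  0.4] [-1.4  0.3 -0.8] 0.46261003545117896
side [(((314.8529357910156, 120.41178894042969), (40.503448486328125, 26.19384765625), 75.96376037597656), (299, 100, 34, 40))]
red [(array([  8. , 205.5]), 102.0), (array([346.4, 185.7]), 114.5), (array([174.9, 133.9]), 10.5), (array([311. ,  99.6]), 13.5), (array([39.3, 76.5]), 18.5)]
pred corners [[323.54131835613435, 107.99021716674785], [332.90612602996265, 136.63627966689222], [299.01097318798463, 109.80075208701854], [306.50233472625337, 138.74997110518325]] rib top [[312.99771794402704, 99.85335837555785], [316.9425459976713, 112.77736737602571]]
pred tab home/5mm [[311.4841540712235, 98.92975106890167], [311.11698221703756, 97.71360632764919]]
top [(((394.470703125, 219.36341857910156), (35.131046295166016, 62.36983108520508), 77.90524291992188), (361, 197, 68, 46))]
red [(array([316.3, 268.5]), 215.5), (array([429.6, 209.3]), 64.0), (array([429. ,  56.5]), 8.0)]
pred corners [[427.8670914706079, 228.90670410639385], [368.1668615037649, 241.85250403157985], [418.9810365184843, 196.08883457066958], [359.89874638634916, 208.54591742318254]] rib top [[422.5388657160784, 209.84465609725746], [394.2044473870891, 215.89965509683034]]
pred tab home/5mm [[430.56865045856216, 208.8920181168159], [433.34139554674914, 208.2974948581655]]
```

Run:
```python
from h import *
W=lambda x,y,z:CA+(y-(CA@YM-Y0))*YM+x*XM+np.array([0,0,z])
for n in CAL:
    a=cv2.imread(f"pics/{n}0.png",0).astype(int);b=cv2.imread(f"pics/g_{n}.png",0).astype(int)
    mask=np.zeros(a.shape,np.uint8)
    cv2.fillConvexPoly(mask,proj(n,[W(x,y,.011) for x,y in((-.088,-.075),(-.088,.075),(.128,.075),(.128,-.075))]).astype(np.int32),255)
    d=((abs(a-b)>22)*mask).astype(np.uint8)
    k,l,st,ce=cv2.connectedComponentsWithStats(d)
    for i in range(1,k):
        if st[i,4]>8:
            w=onz(n,[ce[i]],.02)[0]; print(n,ce[i].round(1),st[i].tolist(),"mill mm",(1e3*np.array([(w-CA)@XM,w@YM-Y0])).round())
I=cv2.imread("pics/g_side.png",0)
print(I[155:205:2,262:300:1].tolist().__str__().replace("], [","]\n["))
```

```text
side [319.  164.4] [317, 163, 5, 3, 9] mill mm [-34. -60.]
side [334.7 174.8] [327, 165, 15, 18, 123] mill mm [-69. -15.]
side [296.3 168.9] [295, 168, 4, 3, 9] mill mm [ 31. -50.]
side [279.8 175. ] [277, 172, 7, 7, 33] mill mm [ 79. -32.]
side [302. 176.] [301, 175, 3, 3, 9] mill mm [ 20. -21.]
top [373.9 195.6] [350, 189, 48, 15, 235] mill mm [ 84. -23.]
top [369.7 220.4] [340, 198, 68, 48, 1366] mill mm [34. -1.]
top [395.7 266.8] [367, 257, 49, 21, 456] mill mm [-73. -31.]
top [359.3 259.9] [358, 259, 4, 3, 9] mill mm [-43.  40.]
[[145, 147, 146, 133, 123, 117, 121, 115, 121, 122, 122, 119, 118, 118, 122, 125, 124, 122, 122, 130, 124, 121, 108, 112, 86, 63, 57, 43, 32, 33, 58, 66, 18, 1, 10, 1, 14, 8]
[145, 141, 135, 131, 120, 127, 126, 130, 141, 141, 144, 145, 144, 144, 127, 111, 106, 111, 101, 113, 123, 113, 110, 117, 132, 144, 112, 43, 30, 42, 34, 12, 0, 10, 1, 6, 4, 8]
[137, 140, 119, 101, 92, 66, 63, 51, 49, 47, 48, 48, 53, 51, 51, 58, 58, 57, 60, 60, 59, 63, 58, 58, 58, 58, 60, 56, 36, 29, 24, 8, 7, 18, 0, 20, 4, 0]
[56, 60, 55, 62, 63, 51, 61, 59, 57, 60, 64, 61, 60, 63, 
[... 2899 characters left out ...]
3, 76, 77, 76, 76, 73, 74, 75, 69]
[53, 74, 108, 126, 123, 132, 146, 143, 142, 140, 141, 139, 138, 143, 140, 142, 147, 126, 76, 71, 70, 67, 68, 81, 73, 71, 87, 92, 85, 83, 89, 83, 83, 82, 88, 89, 85, 79]
[49, 43, 112, 139, 126, 128, 141, 148, 147, 145, 146, 146, 144, 141, 140, 139, 143, 148, 136, 113, 93, 99, 114, 108, 87, 94, 97, 95, 82, 84, 82, 83, 80, 81, 75, 78, 88, 93]
[45, 40, 117, 161, 147, 152, 141, 128, 124, 111, 116, 126, 135, 140, 149, 149, 138, 122, 110, 89, 65, 62, 59, 58, 57, 55, 55, 57, 57, 61, 59, 61, 62, 63, 64, 62, 67, 62]
[46, 49, 49, 51, 55, 47, 51, 54, 58, 59, 59, 59, 63, 60, 57, 59, 61, 62, 60, 61, 57, 64, 63, 62, 61, 66, 66, 67, 67, 60, 65, 62, 67, 62, 61, 65, 61, 64]]
```

Four ball-shaped blobs sit in a row in the pan (side columns 277 to 285, rows 173 to 199). The latch tab is at its home pixel and the cover is flat on the seat. I'm handing in.

```bash
python3 -c "
from bench import *
print(close_job())"
```

```text
the job is handed in; nothing more can be done
None
```

I handed the job in at about 29 s of robot time: the drum is emptied and cranked back up, the four balls look to be in the pan, and the cover is hooked and lies flat with its latch home; no pass/fail result was returned.

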